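Gauge lens prisms on the crossed-slide carrier

ROBOT

A 6-joint arm with a two-finger parallel gripper is mounted at the origin on the work surface. World frame = base frame: x ahead of the robot, y to its left, z up, the work surface at z = 0. Lengths are in m, angles in rad, forces in N, time in s.
With the tool pointing down it reaches from about 0.35 to 0.775 m from the base axis. Payload 7.3 kg.
Tool frame: the origin (TCP) lies on the centre line of the jaws, within the pads' length; the fingertips stand 14 mm ahead of it and the grasp point (between the pads) lies 5 mm behind it; z points along the fingers, y is the line along which they close (so a half turn about z gives the same grasp; the last joint's range is limited). The gripper opens to 92 mm and grips with 3 to 60 N. Pads are 19 mm wide; open, the fingers measure 130 mm over their backs; the gripper's body (75 mm by 190 mm) begins 47 mm behind the grasp point.
Start: joints at [-1.477, 0.342, 1.524, -0, 1.275, -0.146], TCP at [0.125, -0.51, 0.241] pointing down, gripper open.
Joint ranges: [-2.53, 2.53], [-0.77, 2.02], [0.04, 2.7], [-1, 4.14], [0.28, 2.66], [-3.11, 3.11]. Speed limits (rad/s): [2.57, 2.57, 3.14, 3.14, 3.14, 3.14].

INTERFACE

Orientations are given as a 3x3 rotation matrix whose columns are the frame's x, y, z axes.
In Python, from cell import robot gives the robot as it stands.
- The arm moves only by the tool move_arm, never from a script. Its argument "motion" is a list that holds one entry, the list of rows, each a list of 7 numbers: the finger opening in mm, from 0 to 91.8, then the shift along the tool's x, y, z in units of 0.25 m (1.0 is 0.25 m), then the turn, a rotation vector about the tool's x, y, z in units of 180 degrees (1.0 is 180 degrees). A call has exactly 10 rows; each row is the pose to reach, as a shift and turn from the pose commanded when the call began, along the tool's axes at that moment, turning the shorter way round; what a row does not reach only later rows make up. A row lasts 1/10 s, in which the tool goes at most 50 mm and 8.59 degrees, less where a joint would pass 70% of its speed; a pose out of reach is approached as far as the arm can. A call with a number of a shift or a turn outside -1 to 1 is refused whole. A call with a gripper value outside its range is refused whole. The fingers move at their own pace and stop on an object; "squeeze" is the grip in N (left out, the last holds). Time passes only in rows, so rows that repeat a pose let the fingers close, or fill a call up. It gives the time, the measured TCP pose, the force, the opening and the grip force at its end, in the units of the state.
- robot.get_state(): the state, without advancing time (a new reading comes with each control period).
- robot.camera(name): name is "scene" or "top"; returns the picture (400x640x3 uint8, red, green, blue); there is no depth.
- robot.get_calibration(name): a dict with "fovy" (degrees; the focal length in pixels is half the picture's height over the tangent of half this angle, whatever the lens; pixels are square), "cx", "cy" (the principal point, pixels), "k1" (the pictures are not rectified: a ray, as slopes to the right and down, at radius r is drawn at 1 + k1 r^2 times it, then the intrinsics apply), "xyz" and "rotation" of the camera in the world. Camera axes: x right, y down, z forward; pixel columns grow to the right and rows downward; lengths in m; the calibration is good to about 2 mm. A picture is of the moment at which its call begins. get_calibration takes no time and is no camera call.
- robot.close_job(): hands the job in; it is judged then, once.
The state is a dict: "time_s": time; "joints": joint angles; "joint_vel": joint speeds; "tau": joint torques, N m; "ee_pos": TCP position; "tool_rot": TCP orientation; "ft_force": force on the tool from outside, world axes, zero at the start; "ft_torque": the same for the moment, N m; "grip_width": opening from 0.0 (shut) to 1.0 (fully open); "finger_force": force on a finger pad.
Only numpy, scipy, OpenCV 4.12 (cv2) and the standard library are available. Lean on these libraries where they do the work, as an engineer would, in place of code of your own. Each camera call takes 0.05 s, during which the arm holds its last target. There are 200 camera calls.

TASK

Lay every glass prism from the cork mat flat in a pocket of its own on the sliding carrier (any pocket), and then fold the steel clip fully down over them. Then, with the clip kept down, slide the carrier by its black grip so that each prism's painted dot comes under the tip of the fixed brass pointer and rests there for a second, in the order red, yellow, blue, black (skipping colours that are not there). Finally slide the carrier fully home to its near and right-hand stops and let go; do not knock the pointer or disturb the other things on the bench.

Things in the scene. Friction and masses are not known exactly. Their poses are not given: they have to be found in the camera images.
- carrier_top (a point): Centre of the top of the carrier: an aluminium plate (180 mm in its x, 236 in its y) on crossed slides, top 46 mm above the bench. Axes: x along slide_x (away from the robot, the whole stage turned up to 0.1 rad), y along slide_y (to the robot's left), z up. Blue ridges 6 mm high and wide (24 mm wide between the rows) make four pockets
- slide_x (a joint): Travel of the carrier (m) along its x, away from the robot: 0 at the near stop to 0.14. Drags with about 1.5 N of friction plus 10 N per m/s, stays where it is left
- slide_y (a joint): Travel of the carrier (m) along its y, to the robot's left: 0 at the right-hand stop to 0.305. Same friction. Home, the loading corner, is slide_x = 0 and slide_y = 0
- handle (a point): Middle of the carrier's black round grip: an upright cylinder 28 mm in diameter and 42 mm tall (this point is half way up), on an arm at the carrier's near edge, 165 mm in -x of carrier_top; its top is 100 mm above the bench. Moving it moves the carrier in x and y; it cannot lift or turn
- pocket0 (a point): Centre of the floor of the near right pocket of the carrier (66 mm in x by 92 mm in y, walled by 6 mm ridges; for one prism lying flat, its length along y, either way round). Axes as carrier_top
- pocket1 (a point): Centre of the floor of the near left pocket of the carrier (66 mm in x by 92 mm in y, walled by 6 mm ridges; for one prism lying flat, its length along y, either way round). Axes as carrier_top
- pocket2 (a point): Centre of the floor of the far right pocket of the carrier (66 mm in x by 92 mm in y, walled by 6 mm ridges; for one prism lying flat, its length along y, either way round). Axes as carrier_top
- pocket3 (a point): Centre of the floor of the far left pocket of the carrier (66 mm in x by 92 mm in y, walled by 6 mm ridges; for one prism lying flat, its length along y, either way round). Axes as carrier_top
- clip (a joint): Angle of the sprung steel clip (rad): 0 closed, flat over all four pockets; 2.0 fully open, leaning back outwards past upright. Stiff hinge (0.18 N m): it stays where it is left. Closed, its underside is 2.5 mm above seated prisms; a badly seated prism holds it up
- clip_hinge (a point): Hinge of the clip, 120 mm in -y of carrier_top (its right-hand end) and 37 mm above the plate. Frame turns with the clip: x is the hinge axis (parallel to carrier x), y runs from hinge to tip, z out of the outer face (the top when closed). A steel spine 16 mm wide, 5 thick, 216 long, with cross bars 118 mm long 44 and 196 mm from the hinge; dots stay in view when closed
- clip_push (a point): Outer end of the red fin at the clip's tip, 212 mm from the hinge; a good place to push the clip shut. The fin (34 mm along x, 8 mm thick along y) stands 13.5 mm out of the spine's outer face (this point is 16 mm from the clip's mid-plane). Axes as clip_hinge
- pointer_tip (a point): Tip of the fixed brass pointer, 104 mm above the bench (just above the closed clip), hanging from a square steel arm (its top 185 mm above the bench, 14 mm wide) that runs 215 mm away from the robot, along this point's +x, to a steel post
- dot_red (a point): Centre of the glass prism with the red dot: a slightly curved pale green bar 80 mm long (y), 44 wide (x; flat parallel sides over the middle 36 mm, 48 over all), 32 high (z), 0.2 to 0.4 kg. The red dot, 16 mm across, is painted amid both top and bottom faces (16 mm from this point); either may be up. May be absent. Starts flat on the 4 mm cork mat on the left
- dot_yellow (a point): Centre of the glass prism with the yellow dot: a slightly curved pale green bar 80 mm long (y), 44 wide (x; flat parallel sides over the middle 36 mm, 48 over all), 32 high (z), 0.2 to 0.4 kg. The yellow dot, 16 mm across, is painted amid both top and bottom faces (16 mm from this point); either may be up. May be absent. Starts flat on the 4 mm cork mat on the left
- dot_blue (a point): Centre of the glass prism with the blue dot: a slightly curved pale green bar 80 mm long (y), 44 wide (x; flat parallel sides over the middle 36 mm, 48 over all), 32 high (z), 0.2 to 0.4 kg. The blue dot, 16 mm across, is painted amid both top and bottom faces (16 mm from this point); either may be up. May be absent. Starts flat on the 4 mm cork mat on the left
- dot_black (a point): Centre of the glass prism with the black dot: a slightly curved pale green bar 80 mm long (y), 44 wide (x; flat parallel sides over the middle 36 mm, 48 over all), 32 high (z), 0.2 to 0.4 kg. The black dot, 16 mm across, is painted amid both top and bottom faces (16 mm from this point); either may be up. May be absent. Starts flat on the 4 mm cork mat on the left
- bottle: Cobalt glass bottle, 66 mm in diameter, 170 mm tall; origin under its centre. Leave alone
- beaker: Dented aluminium beaker, 72 mm across, 90 mm tall; origin under its centre. Leave alone
- funnel: Brass funnel on a stand, foot 120 mm square, 183 mm tall; origin under the centre of the foot. Leave alone
- pusher: Rubber-tipped wooden pusher lying on the bench, 180 mm long, 18 mm thick; origin near its middle, underneath. Leave alone
- pointer: The whole fixed pointer stand; origin on the bench directly below the pointer tip, its post (22 mm thick, 190 mm tall, on a green 70 by 100 mm foot) 215 mm beyond in +x. Not to be knocked
Mind the look-alikes: they are no part of the job. What is shaped like the part that bears dot_black but orange or purple is not meant.

How it is judged:
By the outcome, as a careful person would: the job done as asked, in the order asked, and still so for the second after the job is handed in, with the robot touching nothing.
Of prism_red, prism_yellow, prism_blue, prism_black only 2 to 4 are there at a start; the rules pass over those that are not, and their reading is None.
At some moment in a run one of prism_red, prism_yellow, prism_blue, prism_black may be knocked a few centimetres aside while the robot is not near it.
Once in a run the grip may slacken for a moment while it holds something.
It also fails if it takes over 210 s, if anything falls off the work surface, if the arm or the gripper's body presses on something with over 40 N, if the wrist force passes 120 N, or if a joint passes its speed limit or range.

## Working session

There is one attempt and no reset: what is moved stays moved. The work goes in short steps, Python scripts to look and compute and a tool call to move; the robot and the scene stay as the last step left them, time stands still between calls to the robot, and variables do not carry over. Pictures are saved under pics/ and viewed, at most 17 in all, crops included, and the job is handed in when it is done.

Besides the shell and the picture viewer there is one more tool, called after ">>>" by a JSON object that holds its "api" and its "payload", one argument or row to a line. move_arm: Moves the arm, as the interface text tells. Its arguments: {"type":"object","properties":{"motion":{"type":"array","items":{"type":"array","items":{"type":"array","items":{"type":"number"}}}},"squeeze":{"type":"number"}},"required":["motion"]}

```bash
ls; mkdir -p pics; python3 - <<'E'
from cell import robot
import cv2
for n in("scene","top"):
    cv2.imwrite(f"pics/{n}0.png",robot.camera(n)[:,:,::-1]); print(n,robot.get_calibration(n))
print(robot.get_state())
E
```

```text
pics
scene {'fovy': 55.80866441669812, 'cx': 315.95477457106875, 'cy': 198.14764971126473, 'k1': 0.002468540850900752, 'xyz': array([ 1.09630566, -0.67280532,  0.82230022]), 'rotation': array([[ 0.74014407,  0.43770386, -0.510492  ],
       [ 0.67241684, -0.48909118,  0.55555865],
       [-0.00650697, -0.75445686, -0.65631738]])}
top {'fovy': 54.85197462597178, 'cx': 317.90632701237155, 'cy': 202.02248707508645, 'k1': 0.012364611069211263, 'xyz': array([ 0.32740706, -0.04259128,  1.48942851]), 'rotation': array([[-0.01979507, -0.99214928,  0.12348265],
       [-0.99969022,  0.02150503,  0.01253016],
       [-0.01508728, -0.12319636, -0.99226762]])}
{'time_s': 0.1, 'joints': array([-1.47696708e+00,  3.42657174e-01,  1.52491406e+00, -1.23731342e-05,
        1.27541411e+00, -1.45992431e-01]), 'joint_vel': array([-0.00058099, -0.00248884, -0.00169075, -0.00017511,  0.00045066,
       -0.00068098]), 'tau': array([ 2.56680767e-03, -4.32004738e+01, -2.44695085e+01,  7.21257878e-02,
        5.25618391e-02, -4.94623760e-05]), 'ee_pos': array([ 0.12469216, -0.5096215 ,  0.24011491]), 'tool_rot': array([[ 9.71379502e-01,  2.37532824e-01, -1.42268197e-04],
       [ 2.37532790e-01, -9.71378533e-01,  1.38545061e-03],
       [ 1.90893723e-04, -1.37959169e-03, -9.99999030e-01]]), 'ft_force': array([0.03648482, 0.61699483, 0.12723478]), 'ft_torque': array([ 0.00585552,  0.04068403, -0.03369305]), 'finger_force': 0.0, 'grip_width': 1.0007182722149863}
```

View pics/scene0.png

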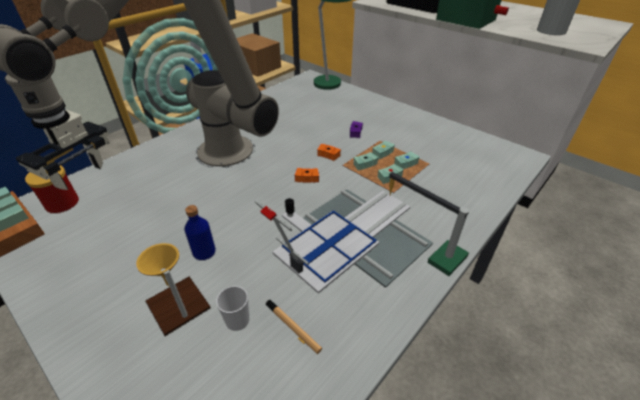

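View pics/top0.png

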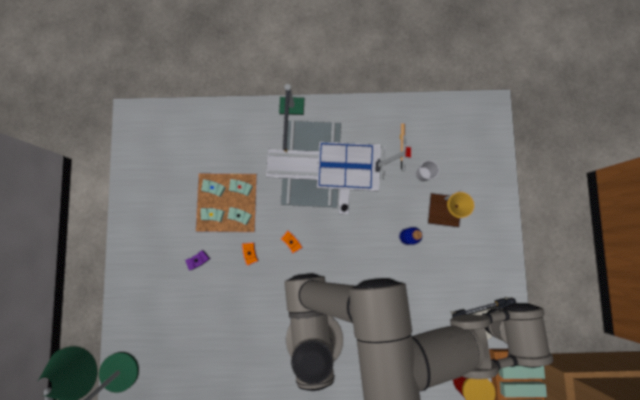

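The top view shows four pale green prisms on the cork mat at about (212,187), (240,186), (211,214) and (239,215). The carrier is at (350,165), the grip at (344,207), the clip is open with its fin at (408,152), and the pointer tip is near (286,150). The orange blocks (291,241) and (249,252) and the purple block (197,260) are off the mat and are look-alikes. I'll check the prisms in an enlarged crop and measure.

```bash
cat > h.py <<'E'
import numpy as np, cv2
from cell import robot
def K(n):
    c=robot.get_calibration(n); f=200/np.tan(np.radians(c["fovy"]/2)); return c,f
def ray(n,u,v):
    c,f=K(n); d=np.array([(u-c["cx"])/f,(v-c["cy"])/f]); s=d.copy()
    for _ in range(10): s=d/(1+c["k1"]*(s@s))
    return np.array(c["xyz"]),c["rotation"]@np.r_[s,1]
def onz(n,u,v,z):
    o,d=ray(n,u,v); return o+d*(z-o[2])/d[2]
def two(p,q):  # top px, scene px
    o1,d1=ray("top",*p);o2,d2=ray("scene",*q); A=np.c_[d1,-d2]
    t=np.linalg.lstsq(A,o2-o1,rcond=None)[0]; a,b=o1+d1*t[0],o2+d2*t[1]
    return (a+b)/2,np.linalg.norm(a-b)
def proj(n,P):
    c,f=K(n); s=c["rotation"].T@(np.array(P)-c["xyz"]); s=s[:2]/s[2]; s=s*(1+c["k1"]*(s@s)); return s*f+[c["cx"],c["cy"]]
def masks(im):
    h=cv2.cvtColor(im,cv2.COLOR_RGB2HSV); return h
def blobs(m,amin=3):
    k,l,s,c=cv2.connectedComponentsWithStats(m.astype(np.uint8)); return [(c[i],s[i,4],l==i) for i in range(1,k) if s[i,4]>=amin]
E
python3 - <<'E'
from h import *
t=cv2.imread("pics/top0.png");s=cv2.imread("pics/scene0.png")
a=cv2.resize(t[165:275,180:310],None,fx=3,fy=3,interpolation=cv2.INTER_CUBIC)
b=cv2.resize(s[115:205,280:440],None,fx=5,fy=5,interpolation=cv2.INTER_CUBIC)[:,:]
a=cv2.resize(t[165:240,185:265],None,fx=4,fy=4,interpolation=cv2.INTER_CUBIC)
b=cv2.resize(s[135:195,335:440],None,fx=4.5,fy=4.5,interpolation=cv2.INTER_CUBIC)
c=np.zeros((600,800,3),np.uint8);c[:a.shape[0],:a.shape[1]]=a;c[:b.shape[0],325:325+b.shape[1]]=b
d=cv2.resize(t[80:220,260:420],None,fx=2,fy=2,interpolation=cv2.INTER_CUBIC);c[310:590,:320]=d
d=cv2.resize(s[165:295,250:470],None,fx=2.1,fy=2.1,interpolation=cv2.INTER_CUBIC);c[310:310+d.shape[0],325:325+d.shape[1]]=d
cv2.imwrite("pics/c1.png",c)
for n,im in(("top",t),("scene",s)):
    h=cv2.cvtColor(im,cv2.COLOR_BGR2HSV);H,S,V=[h[...,i].astype(int) for i in range(3)]
    if n=="top":
        g=(H>70)&(H<100)&(S>40)&(V>120)
        g[:, :190]=0;g[:,262:]=0;g[:165]=0;g[240:]=0
        for cc,A,m in blobs(g,15):
            cn=max(cv2.findContours(m.astype(np.uint8),0,1)[0],key=cv2.contourArea);r=cv2.minAreaRect(cn)
            print(n,cc,A,r, onz("top",*r[0],0.028))
    red=((H<6)|(H>174))&(S>130)&(V>80)
    print(n,"red",[(c.round(1),A) for c,A,_ in blobs(red,3)])
    blk=(V<40)
    print(n,"blk",[(c.round(1),A) for c,A,_ in blobs(blk,8) if A<400][:20])
    bl=(H>105)&(H<125)&(S>140)&(V>60)
    for c_,A,m in blobs(bl,150):
        print("blue",c_,A,cv2.minAreaRect(np.argwhere(m)[:,::-1].astype(np.float32)))
E
```

```text
top [212.275   187.36875] 160 ((212.39187622070312, 187.3513641357422), (19.33614730834961, 9.410748481750488), 17.10272979736328) [0.57501938 0.3811318  0.028     ]
top [240.1        186.76428571] 140 ((239.85848999023438, 186.74526977539062), (19.64255714416504, 9.47787857055664), 15.94539737701416) [0.57504728 0.27515354 0.028     ]
top [211.29166667 214.        ] 144 ((211.733642578125, 213.93035888671875), (20.098936080932617, 9.687323570251465), 5.19442892074585) [0.47224434 0.38221082 0.028     ]
top [238.93333333 215.14545455] 165 ((238.75, 215.25), (19.922346115112305, 9.486831665039062), 18.43494987487793) [0.4649783  0.27881792 0.028     ]
top red [(array([407.9, 151.7]), np.int32(44)), (array([458.2, 383.2]), np.int32(84))]
top blk [(array([344.2, 207.2]), np.int32(13)), (array([305.5, 276.1]), np.int32(63)), (array([377. , 283.1]), np.int32(242)), (array([514. , 306.3]), np.int32(287)), (array([490.5, 312. ]), np.int32(40)), (array([459.4, 312.3]), np.int32(20)), (array([418.3, 343.7]), np.int32(33)), (array([ 67.4, 367.6]), np.int32(370)), (array([513.2, 358.3]), np.int
[... 892 characters left out ...]
ay([24.2, 30.9]), np.int32(20)), (array([50.6, 44.8]), np.int32(80)), (array([104.2,  75.6]), np.int32(68)), (array([133.9,  70.8]), np.int32(34)), (array([208. ,  78.6]), np.int32(332)), (array([31.2, 97.6]), np.int32(132)), (array([247.4, 104.5]), np.int32(82)), (array([219.6, 122.5]), np.int32(109)), (array([148.3, 114.1]), np.int32(31)), (array([121.6, 121. ]), np.int32(17)), (array([153.9, 132.7]), np.int32(31))]
blue [198.56948229 228.70844687] 367 ((203.23129272460938, 233.20652770996094), (38.98611831665039, 23.502038955688477), 35.753883361816406)
blue [329.82188295 242.29007634] 393 ((330.9484558105469, 242.91629028320312), (16.70560646057129, 60.0091552734375), 58.392494201660156)
```

View pics/c1.png

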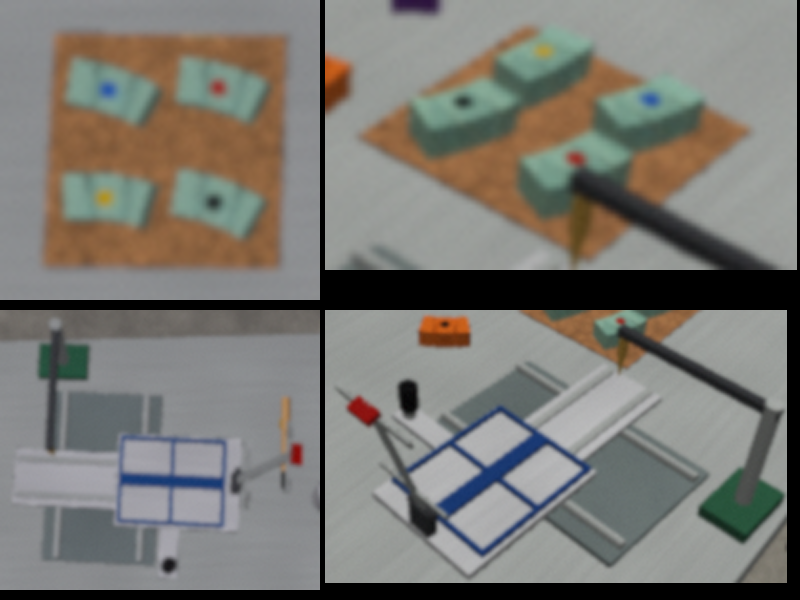

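The crop shows all four prisms: blue dot (212,187), red (240,186), yellow (211,214) and black (239,215), all pale green, so they are the ones meant. The orange and purple blocks are off the mat and excluded. Next I'll measure everything.

```bash
cat >> h.py <<'E'
def hsv(im): 
    h=cv2.cvtColor(im,cv2.COLOR_RGB2HSV).astype(int); return h[...,0],h[...,1],h[...,2]
def win(m,x0,y0,x1,y1):
    o=np.zeros_like(m); o[y0:y1,x0:x1]=m[y0:y1,x0:x1]; return o
def show(n,P): return np.round(P,4)
E
python3 - <<'E'
from h import *
np.set_printoptions(suppress=True,precision=4)
I={n:cv2.imread(f"pics/{n}0.png")[:,:,::-1].copy() for n in("top","scene")}
# carrier frame
for n,w in(("top",(312,135,390,195)),("scene",(285,200,395,295))):
    H,S,V=hsv(I[n]); m=win((H>105)&(H<130)&(S>70),*w)
    bs=max(blobs(m,50),key=lambda b:b[1]); print(n,"frame px",bs[1])
    p=np.argwhere(bs[2])[:,::-1].astype(float)
    W=np.array([onz(n,*q,.052)[:2] for q in p]).astype(np.float32)*1000
    r=cv2.minAreaRect(W); print("  rect mm",r); print(cv2.boxPoints(r))
    # plate
    m=win((S<30)&(V>150),*w)
# dots
G={"red":((240,186),(390,170)),"yellow":((211,214),(383,146)),"blue":((212,187),(407,157)),"black":((239,215),(366,158))}
for c,(a,b) in G.items():
    out=[]
    for n,q in(("top",a),("scene",b)):
        im=I[n].astype(float); H,S,V=hsv(I[n])
        x,y=q; sl=np.s_[y-5:y+6,x-5:x+6]; R,Gc,B=[im[...,i][sl] for i in range(3)]
        w={"red":R-Gc,"yellow":R-B,"blue":B-Gc,"black":110-Gc}[c]
        w=np.clip(w-0.5*w.max(),0,None)
        yy,xx=np.mgrid[y-5:y+6,x-5:x+6]
        near=(abs(xx-x)<=4)&(abs(yy-y)<=4); w=w*near
        out.append(((w*xx).sum()/w.sum(),(w*yy).sum()/w.sum()))
    print(c,np.round(out,1),"top@36",onz("top",*out[0],.036),"scn@36",onz("scene",*out[1],.036),"tri",*two(*out))
print("handle top@.1",onz("top",344.2,207.2,.1))
H,S,V=hsv(I["scene"]); m=win(V<60,280,193,300,218)
ys,xs=np.nonzero(m); print("handle scene",xs.mean(),ys.mean(),ys.min(),xs[ys==ys.min()].mean(), onz("scene",xs.mean(),ys.mean(),.079), two((344.2,207.2),(xs.mean(),ys.mean())))
print("fin",two((407.9,151.7),(267.7,212.6)))
E
```

```text
top frame px 324
  rect mm ((643.9334106445312, -131.73245239257812), (194.87265014648438, 34.77758026123047), 86.30577850341797)
[[ 620.3027 -227.8459]
 [ 655.0081 -230.0867]
 [ 667.5641  -35.619 ]
 [ 632.8588  -33.3782]]
scene frame px 1022
  rect mm ((647.3372802734375, -132.7601318359375), (204.87290954589844, 170.88812255859375), 85.87158203125)
[[ 554.7403 -228.7795]
 [ 725.185  -241.0821]
 [ 739.9343  -36.7408]
 [ 569.4896  -24.4382]]
red [[239.1 186.4]
 [390.2 169.7]] top@36 [0.5749 0.2764 0.036 ] scn@36 [0.5755 0.2756 0.036 ] tri [0.575  0.2765 0.0352] 8.63599639724849e-06
yellow [[210.7 214. ]
 [382.2 145. ]] top@36 [0.4713 0.384  0.036 ] scn@36 [0.4655 0.3862 0.036 ] tri [0.4698 0.3817 0.0404] 0.002869375074154327
blue [[211.6 187. ]
 [406.9 156.6]] top@36 [0.5749 0.382  0.036 ] scn@36 [0.576  0.3822 0.036 ] tri [0.5754 0.3824 0.0354] 0.0009161408236956793
black [[237.9 215.2]
 [365.4 157. ]] top@36 [0.4645 0.2802 0.036 ] scn@36 [0.4654 0.2801 0.036 ] tri [0.4648 0.2805 0.0354] 0.0006113219861061893
handle top@.1 [ 0.4794 -0.1199  0.1   ]
handle scene 289.4035087719298 206.07894736842104 199 289.0 [ 0.484  -0.1217  0.079 ] (array([ 0.4822, -0.1208,  0.0772]), np.float64(0.0010564145356943358))
fin (array([ 0.6331, -0.3177,  0.2834]), np.float64(1.1011044251990012e-05))
```

```bash
cat >> h.py <<'E'
import sys
from scipy.spatial.transform import Rotation as Ro
np.set_printoptions(suppress=True,precision=3)
C=np.array([.6462,-.1322]); YAW=np.radians(-4.0)
ex=np.array([np.cos(YAW),np.sin(YAW)]); ey=np.array([-ex[1],ex[0]])
POCK=[C+a*ex+b*ey for a,b in((-.045,-.049),(-.045,.049),(.045,-.049),(.045,.049))]
def rot(yaw): # tool y along yaw, z down
    y=np.array([np.cos(yaw),np.sin(yaw),0]);z=np.array([0,0,-1.]);return np.c_[np.cross(y,z),y,z]
def plan(*wps):
    """each wp (x,y,z,yaw deg): prints unit shift/turn from the previous wp (start: measured)"""
    s=robot.get_state(); p,R=s["ee_pos"],s["tool_rot"]
    for w in wps:
        q,Q=np.array(w[:3]),rot(np.radians(w[3])); d=R.T@(q-p); t=Ro.from_matrix(R.T@Q).as_rotvec()
        print(w,"->",np.round(np.r_[d/.25,t/np.pi],3),"rows",int(np.ceil(max(np.linalg.norm(d)/.05,np.degrees(np.linalg.norm(t))/8.59))))
        p,R=q,Q
def snap(): return {n:robot.camera(n) for n in("top","scene")}
def prisms(I):
    H,S,V=hsv(I["top"]); g=(H>70)&(H<100)&(S>40)&(V>120); g=win(g,160,140,300,270); out=[]
    for c,A,m in blobs(g,60):
        cn=max(cv2.findContours(m.astype(np.uint8),0,1)[0],key=cv2.contourArea);(u,v),(w,h),a=cv2.minAreaRect(cn)
        if w<h: a+=90
        a=np.radians(a);d=12*np.array([np.cos(a),np.sin(a)]);P=onz("top",u+d[0],v+d[1],.036);Q=onz("top",u-d[0],v-d[1],.036)
        e=(Q-P)[:2]; e=e if e[1]>0 else -e
        cen=onz("top",u,v,.030)
        x,y=int(round(u)),int(round(v)); pa=I["top"][y-1:y+2,x-1:x+2].reshape(-1,3).mean(0)
        out.append((cen[:2],np.degrees(np.arctan2(-e[0],e[1])),(w,h),pa)); print("prism",(round(u),round(v)),cen[:2],"yaw",out[-1][1].round(1),"size px",np.round((w,h),1),"rgb",pa.round())
    return out
E
python3 - <<'E'
from h import *
print("pointer",onz("scene",390.5,194.3,.104),onz("top",286,150,.104),two((286,150),(390.5,194.3)))
print(*POCK)
for p in POCK:print("slides need",[(onz("scene",390.5,194.3,.104)[:2]-p)@e for e in(ex,ey)])
I=snap();prisms(I)
plan((.48,-.1,.26,-18),(.465,.28,.15,-18),(.465,.28,.027,-18))
cv2.imwrite("pics/pt.png",cv2.resize(I["scene"][160:215,360:440,::-1],None,fx=8,fy=8,interpolation=cv2.INTER_CUBIC))
E
```

```text
pointer [0.689 0.093 0.104] [0.696 0.089 0.104] (array([0.693, 0.087, 0.111]), np.float64(0.002235002504108063))
[ 0.598 -0.178] [ 0.605 -0.08 ] [ 0.688 -0.184] [ 0.695 -0.086]
slides need [np.float64(0.07158099469222674), np.float64(0.2770012652385885)]
slides need [np.float64(0.0715809946922267), np.float64(0.17900126523858853)]
slides need [np.float64(-0.018419005307773195), np.float64(0.2770012652385885)]
slides need [np.float64(-0.01841900530777324), np.float64(0.17900126523858853)]
prism (212, 187) [0.575 0.381] yaw -18.3 size px [19.6  9.4] rgb [ 67. 107. 161.]
prism (240, 187) [0.575 0.275] yaw -17.2 size px [19.6  9.5] rgb [142.  96.  88.]
prism (212, 214) [0.472 0.382] yaw -6.4 size px [20.1  9.7] rgb [157. 153.  87.]
prism (239, 215) [0.465 0.278] yaw -19.5 size px [19.6  9.5] rgb [74. 93. 87.]
(0.48, -0.1, 0.26, -18) -> [ 1.77  -1.255 -0.077 -0.    -0.    -0.324] rows 11
(0.465, 0.28, 0.15, -18) -> [ 1.427 -0.527  0.44   0.     0.     0.   ] rows 8
(0.465, 0.28, 0.027, -18) -> [0.    0.    0.492 0.    0.    0.   ] rows 3
```

View pics/pt.png

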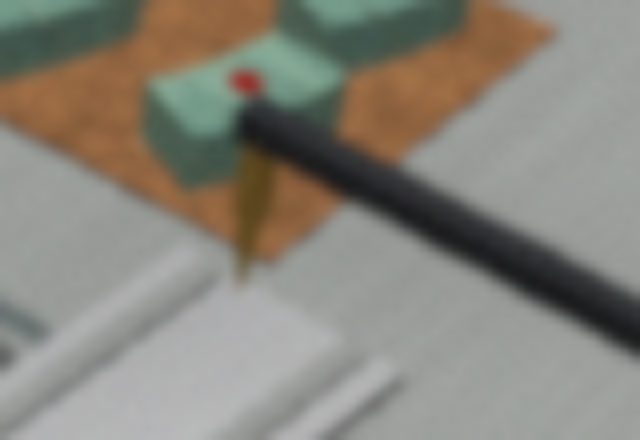

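The tip of the brass pointer is at crop (240,285), which is scene pixel (390,195.5). Next I move to the middle waypoint.

```bash
python3 - <<'E'
from h import *
print("pointer",onz("scene",390,195.5,.104))
plan((.30,-.305,.26,-47),(.48,-.1,.26,-18))
E
```

```text
pointer [0.691 0.088 0.104]
(0.3, -0.305, 0.26, -47) -> [ 0.876 -0.629 -0.078 -0.    -0.    -0.163] rows 6
(0.48, -0.1, 0.26, -18) -> [ 1.086 -0.109  0.     0.     0.    -0.161] rows 6
```

>>> {"api": "move_arm", "payload": {
  "motion": [
    [[90,0.876,-0.629,-0.078,0,0,-0.163],[90,0.876,-0.629,-0.078,0,0,-0.163],[90,0.876,-0.629,-0.078,0,0,-0.163],[90,0.876,-0.629,-0.078,0,0,-0.163],[90,0.876,-0.629,-0.078,0,0,-0.163],[90,0.876,-0.629,-0.078,0,0,-0.163],[90,0.876,-0.629,-0.078,0,0,-0.163],[90,0.876,-0.629,-0.078,0,0,-0.163],[90,0.876,-0.629,-0.078,0,0,-0.163],[90,0.876,-0.629,-0.078,0,0,-0.163]]
  ],
  "squeeze": 30
}}

```text
time_s: 1.2
ee_pos: [0.2994, -0.3061, 0.26]
tool_rot: [[0.732, 0.682, -0.0], [0.682, -0.732, 0.0], [-0.0, -0.0, -1.0]]
ft_force: [0.8, -0.6, 1.0]
grip_width: 0.984
finger_force: 0.0
```

>>> {"api": "move_arm", "payload": {
  "motion": [
    [[90,0.99,-0.1,0,0,0,-0.161],[90,0.99,-0.1,0,0,0,-0.161],[90,0.99,-0.1,0,0,0,-0.161],[90,0.99,-0.1,0,0,0,-0.161],[90,0.99,-0.1,0,0,0,-0.161],[90,0.99,-0.1,0,0,0,-0.161],[90,0.99,-0.1,0,0,0,-0.161],[90,0.99,-0.1,0,0,0,-0.161],[90,0.99,-0.1,0,0,0,-0.161],[90,0.99,-0.1,0,0,0,-0.161]]
  ]
}}

```text
time_s: 2.2
ee_pos: [0.4632, -0.1191, 0.2603]
tool_rot: [[0.31, 0.951, 0.0], [0.951, -0.31, -0.0], [-0.0, 0.0, -1.0]]
ft_force: [-0.7, -0.0, -0.1]
grip_width: 0.98
finger_force: 0.0
```

```bash
python3 - <<'E'
from h import *
I=snap();prisms(I);s=robot.get_state();print(s["time_s"],s["ee_pos"],s["tool_rot"])
plan((.465,.279,.12,-18.5),(.465,.279,.027,-18.5),(.465,.279,.14,-18.5),(.5,-.04,.14,-4),(*POCK[0],.14,-4),(*POCK[0],.071,-4),(*POCK[0],.14,-4))
E
```

```text
prism (212, 187) [0.575 0.381] yaw -18.3 size px [19.6  9.4] rgb [ 68. 107. 161.]
prism (240, 187) [0.574 0.275] yaw -15.3 size px [19.6  9.5] rgb [142.  96.  88.]
prism (212, 214) [0.472 0.382] yaw -6.4 size px [20.1  9.7] rgb [158. 153.  88.]
prism (239, 215) [0.465 0.278] yaw -19.5 size px [19.9  9.5] rgb [74. 93. 87.]
2.3 [ 0.463 -0.119  0.26 ] [[ 0.31   0.951  0.   ]
 [ 0.951 -0.31  -0.   ]
 [-0.     0.    -1.   ]]
(0.465, 0.279, 0.12, -18.5) -> [ 1.515 -0.487  0.561  0.     0.     0.003] rows 9
(0.465, 0.279, 0.027, -18.5) -> [0.    0.    0.372 0.    0.    0.   ] rows 2
(0.465, 0.279, 0.14, -18.5) -> [ 0.     0.    -0.452  0.     0.     0.   ] rows 3
(0.5, -0.04, 0.14, -4) -> [-1.166  0.538  0.     0.     0.    -0.081] rows 7
(np.float64(0.5978915505248458), np.float64(-0.17794159714424576), 0.14, -4) -> [-0.523  0.429  0.     0.     0.     0.   ] rows 4
(np.float64(0.5978915505248458), np.float64(-0.17794159714424576), 0.071, -4) -> [0.    0.    0.276 0.    0.    0.   ] rows 2
(np.float64(0.5978915505248458), np.float64(-0.17794159714424576), 0.14, -4) -> [ 0.     0.    -0.276  0.     0.     0.   ] rows 2
```

>>> {"api": "move_arm", "payload": {
  "motion": [
    [[90,0.2,-0.06,0.07,0,0,0],[90,0.4,-0.12,0.14,0,0,0],[90,0.6,-0.19,0.22,0,0,0],[90,0.8,-0.25,0.28,0,0,0],[90,0.95,-0.31,0.34,0,0,0.003],[90,0.95,-0.31,0.34,0,0,0.003],[90,0.95,-0.31,0.34,0,0,0.003],[90,0.95,-0.31,0.34,0,0,0.003],[90,0.95,-0.31,0.34,0,0,0.003],[90,0.95,-0.31,0.34,0,0,0.003]]
  ]
}}

```text
time_s: 3.3
ee_pos: [0.4638, 0.1305, 0.1758]
tool_rot: [[0.319, 0.948, 0.001], [0.948, -0.319, -0.0], [0.0, 0.001, -1.0]]
ft_force: [0.1, 0.6, -0.3]
grip_width: 0.979
finger_force: 0.0
```

>>> {"api": "move_arm", "payload": {
  "motion": [
    [[80,0.19,-0.06,0.07,0,0,0],[80,0.38,-0.12,0.14,0,0,0],[80,0.565,-0.177,0.221,0,0,0],[80,0.565,-0.177,0.221,0,0,0],[80,0.565,-0.177,0.32,0,0,0],[80,0.565,-0.177,0.42,0,0,0],[80,0.565,-0.177,0.52,0,0,0],[80,0.565,-0.177,0.593,0,0,0],[80,0.565,-0.177,0.593,0,0,0],[80,0.565,-0.177,0.593,0,0,0]]
  ]
}}

```text
time_s: 4.3
ee_pos: [0.4668, 0.2791, 0.0275]
tool_rot: [[0.318, 0.948, 0.0], [0.948, -0.318, -0.0], [0.0, 0.0, -1.0]]
ft_force: [1.0, -0.2, 0.3]
grip_width: 0.872
finger_force: 0.0
```

>>> {"api": "move_arm", "payload": {
  "motion": [
    [[30,0,0,0,0,0,0],[30,0,0,0,0,0,0],[30,0,0,0,0,0,0],[30,0,0,0,0,0,0],[30,0,0,0,0,0,0],[30,0,0,0,0,0,0],[30,0,0,-0.04,0,0,0],[30,0,0,-0.12,0,0,0],[30,0,0,-0.2,0,0,0],[30,0,0,-0.2,0,0,0]]
  ]
}}

```text
time_s: 5.3
ee_pos: [0.4675, 0.2806, 0.0795]
tool_rot: [[0.317, 0.948, 0.005], [0.948, -0.317, 0.002], [0.003, 0.004, -1.0]]
ft_force: [1.0, -0.2, -2.0]
grip_width: 0.482
finger_force: 29.8
```

```bash
python3 - <<'E'
from h import *
plan((.475,.08,.14,-14),(.51,-.12,.14,-4),(*POCK[0],.14,-4),(*POCK[0],.0715,-4))
E
```

```text
(0.475, 0.08, 0.14, -14) -> [-0.751  0.284 -0.243  0.001 -0.001 -0.025] rows 5
(0.51, -0.12, 0.14, -4) -> [-0.742  0.329  0.     0.     0.    -0.056] rows 5
(np.float64(0.5978915505248458), np.float64(-0.17794159714424576), 0.14, -4) -> [-0.207  0.367  0.     0.     0.     0.   ] rows 3
(np.float64(0.5978915505248458), np.float64(-0.17794159714424576), 0.0715, -4) -> [0.    0.    0.274 0.    0.    0.   ] rows 2
```

>>> {"api": "move_arm", "payload": {
  "motion": [
    [[30,0,0,-0.15,0,0,0],[30,-0.1,0.04,-0.243,0,0,0],[30,-0.23,0.09,-0.243,0,0,-0.01],[30,-0.37,0.14,-0.243,0,0,-0.015],[30,-0.51,0.19,-0.243,0,0,-0.02],[30,-0.65,0.245,-0.243,0,0,-0.025],[30,-0.75,0.284,-0.243,0,0,-0.025],[30,-0.75,0.284,-0.243,0,0,-0.025],[30,-0.75,0.284,-0.243,0,0,-0.025],[30,-0.75,0.284,-0.243,0,0,-0.025]]
  ]
}}

```text
time_s: 6.3
ee_pos: [0.4737, 0.0803, 0.1373]
tool_rot: [[0.241, 0.971, -0.001], [0.971, -0.241, 0.0], [0.0, -0.001, -1.0]]
ft_force: [0.4, 0.1, -1.7]
grip_width: 0.477
finger_force: 30.0
```

>>> {"api": "move_arm", "payload": {
  "motion": [
    [[30,-0.12,0.05,0,0,0,-0.01],[30,-0.25,0.11,0,0,0,-0.02],[30,-0.38,0.17,0,0,0,-0.03],[30,-0.51,0.23,0,0,0,-0.04],[30,-0.63,0.28,0,0,0,-0.05],[30,-0.742,0.329,0,0,0,-0.056],[30,-0.742,0.329,0,0,0,-0.056],[30,-0.742,0.329,0,0,0,-0.056],[30,-0.742,0.329,0,0,0,-0.056],[30,-0.742,0.329,0,0,0,-0.056]]
  ]
}}

```text
time_s: 7.3
ee_pos: [0.5088, -0.1189, 0.1376]
tool_rot: [[0.066, 0.998, -0.0], [0.998, -0.066, 0.0], [0.0, -0.0, -1.0]]
ft_force: [-0.8, 0.2, -1.5]
grip_width: 0.475
finger_force: 30.0
```

```bash
python3 - <<'E'
from h import *
I=snap()
a=cv2.resize(I["scene"][130:300,240:440,::-1],None,fx=4,fy=3.5,interpolation=cv2.INTER_CUBIC)
cv2.imwrite("pics/h1.png",a)
s=robot.get_state();print(s["grip_width"])
plan((*POCK[0],.14,-4),(*POCK[0],.0715,-4))
E
```

```text
0.4778329615241238
(np.float64(0.5978915505248458), np.float64(-0.17794159714424576), 0.14, -4) -> [-0.211  0.371 -0.009 -0.    -0.     0.001] rows 3
(np.float64(0.5978915505248458), np.float64(-0.17794159714424576), 0.0715, -4) -> [0.    0.    0.274 0.    0.    0.   ] rows 2
```

View pics/h1.png

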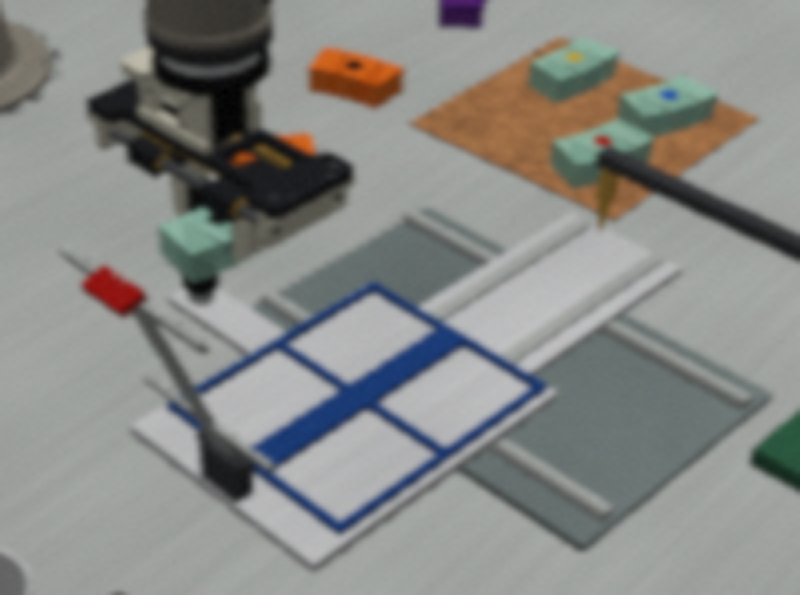

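The black prism is held level at crop (197,245). The carrier is empty and undisturbed, and the other three prisms are still on the mat. Placing it in pocket0.

>>> {"api": "move_arm", "payload": {
  "motion": [
    [[30,-0.1,0.15,0,0,0,0],[30,-0.18,0.3,0,0,0,0],[30,-0.211,0.371,0,0,0,0],[30,-0.211,0.371,0.08,0,0,0],[30,-0.211,0.371,0.16,0,0,0],[30,-0.211,0.371,0.22,0,0,0],[30,-0.211,0.371,0.25,0,0,0],[30,-0.211,0.371,0.265,0,0,0],[30,-0.211,0.371,0.265,0,0,0],[30,-0.211,0.371,0.265,0,0,0]]
  ]
}}

```text
time_s: 8.4
ee_pos: [0.5981, -0.179, 0.0721]
tool_rot: [[0.068, 0.998, 0.001], [0.998, -0.068, -0.0], [0.0, 0.001, -1.0]]
ft_force: [0.2, 0.9, -3.1]
grip_width: 0.478
finger_force: 30.0
```

>>> {"api": "move_arm", "payload": {
  "motion": [
    [[58,0,0,0,0,0,0],[58,0,0,0,0,0,0],[58,0,0,0,0,0,0],[58,0,0,0,0,0,0],[58,0,0,-0.06,0,0,0],[58,0,0,-0.14,0,0,0],[58,0,0,-0.28,0,0,0],[70,0,-0.15,-0.38,0,0,0],[80,0,-0.3,-0.38,0,0,0],[80,0,-0.4,-0.38,0,0,0]]
  ]
}}

```text
time_s: 9.4
ee_pos: [0.4964, -0.1723, 0.1675]
tool_rot: [[0.068, 0.998, 0.001], [0.998, -0.068, -0.001], [-0.001, 0.001, -1.0]]
ft_force: [-0.3, -0.5, -0.4]
grip_width: 0.837
finger_force: 0.0
```

```bash
python3 - <<'E'
from h import *
I=snap();prisms(I);s=robot.get_state();print(s["time_s"],s["ee_pos"])
cv2.imwrite("pics/t2.png",np.hstack([cv2.resize(I["top"][130:200,300:400,::-1],None,fx=4,fy=4,interpolation=cv2.INTER_CUBIC),cv2.resize(I["scene"][200:270,280:380,::-1],None,fx=4,fy=4,interpolation=cv2.INTER_CUBIC)]))
E
```

```text
prism (212, 187) [0.575 0.381] yaw -18.3 size px [19.3  9.4] rgb [ 68. 109. 163.]
prism (240, 187) [0.574 0.275] yaw -15.3 size px [19.6  9.5] rgb [143.  97.  89.]
prism (212, 214) [0.472 0.382] yaw -6.4 size px [20.1  9.7] rgb [160. 154.  89.]
9.5 [ 0.496 -0.172  0.167]
```

View pics/t2.png

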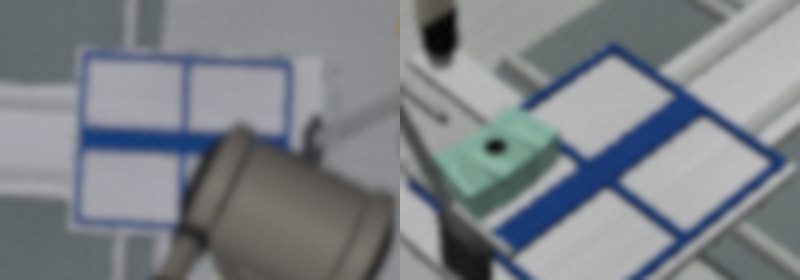

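The black prism lies flat in the near right pocket (right crop, dot at (495,147)). Next is red, into pocket2.

```bash
python3 - <<'E'
from h import *
plan((.49,.05,.14,-14),(.573,.276,.1,-16.5),(.573,.276,.0275,-16.5),(.573,.276,.12,-16.5),(.48,.08,.137,-14),(.51,-.12,.137,-4),(*POCK[2],.137,-4),(*POCK[2],.072,-4))
E
```

```text
(0.49, 0.05, 0.14, -14) -> [ 0.885 -0.083  0.108 -0.     0.     0.056] rows 5
(0.573, 0.276, 0.1, -16.5) -> [0.957 0.103 0.16  0.    0.    0.014] rows 5
(0.573, 0.276, 0.0275, -16.5) -> [0.   0.   0.29 0.   0.   0.  ] rows 2
(0.573, 0.276, 0.12, -16.5) -> [ 0.    0.   -0.37  0.    0.    0.  ] rows 2
(0.48, 0.08, 0.137, -14) -> [-0.857 -0.134 -0.068  0.     0.    -0.014] rows 5
(0.51, -0.12, 0.137, -4) -> [-0.747  0.31   0.     0.     0.    -0.056] rows 5
(np.float64(0.6876723150482299), np.float64(-0.18421967978121703), 0.137, -4) -> [-0.207  0.727  0.     0.     0.     0.   ] rows 4
(np.float64(0.6876723150482299), np.float64(-0.18421967978121703), 0.072, -4) -> [0.   0.   0.26 0.   0.   0.  ] rows 2
```

>>> {"api": "move_arm", "payload": {
  "motion": [
    [[80,0.17,-0.02,0.1,0,0,0.01],[80,0.35,-0.035,0.108,0,0,0.02],[80,0.53,-0.05,0.108,0,0,0.035],[80,0.71,-0.065,0.108,0,0,0.045],[80,0.885,-0.083,0.108,0,0,0.056],[80,0.885,-0.083,0.108,0,0,0.056],[80,0.885,-0.083,0.108,0,0,0.056],[80,0.885,-0.083,0.108,0,0,0.056],[80,0.885,-0.083,0.108,0,0,0.056],[80,0.885,-0.083,0.108,0,0,0.056]]
  ]
}}

```text
time_s: 10.5
ee_pos: [0.4927, 0.0486, 0.1394]
tool_rot: [[0.243, 0.97, 0.0], [0.97, -0.243, -0.0], [-0.0, 0.0, -1.0]]
ft_force: [0.3, -0.6, 0.3]
grip_width: 0.868
finger_force: 0.0
```

>>> {"api": "move_arm", "payload": {
  "motion": [
    [[80,0.19,0.02,0.03,0,0,0],[80,0.38,0.04,0.06,0,0,0.01],[80,0.57,0.06,0.09,0,0,0.014],[80,0.76,0.08,0.12,0,0,0.014],[80,0.957,0.103,0.16,0,0,0.014],[80,0.957,0.103,0.16,0,0,0.014],[80,0.957,0.103,0.28,0,0,0.014],[80,0.957,0.103,0.38,0,0,0.014],[80,0.957,0.103,0.45,0,0,0.014],[80,0.957,0.103,0.45,0,0,0.014]]
  ]
}}

```text
time_s: 11.5
ee_pos: [0.5737, 0.2737, 0.0242]
tool_rot: [[0.285, 0.958, -0.005], [0.958, -0.285, -0.002], [-0.004, -0.005, -1.0]]
ft_force: [-0.2, -0.0, -0.8]
grip_width: 0.871
finger_force: 0.0
```

>>> {"api": "move_arm", "payload": {
  "motion": [
    [[30,0,0,0,0,0,0],[30,0,0,0,0,0,0],[30,0,0,0,0,0,0],[30,0,0,0,0,0,0],[30,0,0,0,0,0,0],[30,0,0,0,0,0,0],[30,0,0,-0.08,0,0,0],[30,0,0,-0.2,0,0,0],[30,0,0,-0.32,0,0,0],[30,0,0,-0.37,0,0,0]]
  ]
}}

```text
time_s: 12.5
ee_pos: [0.5761, 0.276, 0.1219]
tool_rot: [[0.284, 0.959, 0.003], [0.959, -0.284, 0.001], [0.002, 0.003, -1.0]]
ft_force: [0.4, -0.1, -3.3]
grip_width: 0.476
finger_force: 30.0
```

>>> {"api": "move_arm", "payload": {
  "motion": [
    [[30,-0.13,-0.02,-0.07,0,0,0],[30,-0.27,-0.04,-0.07,0,0,0],[30,-0.41,-0.06,-0.07,0,0,-0.01],[30,-0.55,-0.08,-0.07,0,0,-0.014],[30,-0.69,-0.105,-0.07,0,0,-0.014],[30,-0.8,-0.125,-0.07,0,0,-0.014],[30,-0.857,-0.134,-0.07,0,0,-0.014],[30,-0.857,-0.134,-0.07,0,0,-0.014],[30,-0.857,-0.134,-0.07,0,0,-0.014],[30,-0.857,-0.134,-0.07,0,0,-0.014]]
  ]
}}

```text
time_s: 13.5
ee_pos: [0.4828, 0.0806, 0.1368]
tool_rot: [[0.241, 0.971, 0.0], [0.971, -0.241, 0.0], [0.0, 0.0, -1.0]]
ft_force: [-0.3, 0.1, -3.0]
grip_width: 0.476
finger_force: 30.0
```

>>> {"api": "move_arm", "payload": {
  "motion": [
    [[30,-0.12,0.05,0,0,0,-0.01],[30,-0.25,0.105,0,0,0,-0.02],[30,-0.38,0.16,0,0,0,-0.03],[30,-0.51,0.21,0,0,0,-0.04],[30,-0.63,0.26,0,0,0,-0.05],[30,-0.747,0.31,0,0,0,-0.056],[30,-0.747,0.31,0,0,0,-0.056],[30,-0.747,0.31,0,0,0,-0.056],[30,-0.747,0.31,0,0,0,-0.056],[30,-0.747,0.31,0,0,0,-0.056]]
  ]
}}

```text
time_s: 14.5
ee_pos: [0.5124, -0.119, 0.1369]
tool_rot: [[0.066, 0.998, -0.0], [0.998, -0.066, 0.0], [0.0, -0.0, -1.0]]
ft_force: [0.0, 0.1, -2.9]
grip_width: 0.478
finger_force: 30.0
```

```bash
python3 - <<'E'
from h import *
s=robot.get_state();print(s["grip_width"],s["time_s"],s["ee_pos"])
plan((*POCK[2],.137,-4),(*POCK[2],.072,-4))
E
```

```text
0.47756990515244857 14.5 [ 0.512 -0.119  0.137]
(np.float64(0.6876723150482299), np.float64(-0.18421967978121703), 0.137, -4) -> [-0.214  0.717 -0.001 -0.    -0.     0.001] rows 4
(np.float64(0.6876723150482299), np.float64(-0.18421967978121703), 0.072, -4) -> [0.   0.   0.26 0.   0.   0.  ] rows 2
```

>>> {"api": "move_arm", "payload": {
  "motion": [
    [[30,-0.05,0.15,0,0,0,0],[30,-0.1,0.3,0,0,0,0],[30,-0.16,0.45,0,0,0,0],[30,-0.2,0.6,0,0,0,0],[30,-0.214,0.717,0,0,0,0],[30,-0.214,0.717,0,0,0,0],[30,-0.214,0.717,0.1,0,0,0],[30,-0.214,0.717,0.18,0,0,0],[30,-0.214,0.717,0.24,0,0,0],[30,-0.214,0.717,0.257,0,0,0]]
  ]
}}

```text
time_s: 15.5
ee_pos: [0.6861, -0.1846, 0.0705]
tool_rot: [[0.067, 0.998, -0.004], [0.998, -0.067, 0.001], [0.001, -0.004, -1.0]]
ft_force: [0.1, 0.0, -3.4]
grip_width: 0.479
finger_force: 30.0
```

>>> {"api": "move_arm", "payload": {
  "motion": [
    [[30,0,0,0,0,0,0],[58,0,0,0,0,0,0],[58,0,0,0,0,0,0],[58,0,0,0,0,0,0],[58,0,0,0,0,0,0],[58,0,0,-0.06,0,0,0],[58,0,0,-0.14,0,0,0],[58,0,0,-0.28,0,0,0],[70,0,-0.15,-0.38,0,0,0],[80,0,-0.3,-0.38,0,0,0]]
  ]
}}

```text
time_s: 16.5
ee_pos: [0.6144, -0.1815, 0.173]
tool_rot: [[0.067, 0.998, 0.009], [0.998, -0.067, -0.004], [-0.003, 0.009, -1.0]]
ft_force: [0.3, -0.6, 0.0]
grip_width: 0.762
finger_force: 0.0
```

>>> {"api": "move_arm", "payload": {
  "motion": [
    [[80,0,-0.15,0,0,0,0],[80,0.1,-0.3,0,0,0,0.01],[80,0.25,-0.4,0.1,0,0,0.01],[80,0.35,-0.4,0.1,0,0,0.01],[80,0.4,-0.4,0.1,0,0,0.01],[80,0.4,-0.4,0.1,0,0,0.01],[80,0.4,-0.4,0.1,0,0,0.01],[80,0.4,-0.4,0.1,0,0,0.01],[80,0.4,-0.4,0.1,0,0,0.01],[80,0.4,-0.4,0.1,0,0,0.01]]
  ]
}}

```text
time_s: 17.5
ee_pos: [0.5199, -0.0749, 0.1427]
tool_rot: [[0.1, 0.995, 0.0], [0.995, -0.1, -0.0], [-0.0, 0.0, -1.0]]
ft_force: [0.2, 0.7, 0.2]
grip_width: 0.873
finger_force: 0.0
```

```bash
python3 - <<'E'
from h import *
I=snap();prisms(I);s=robot.get_state();print(s["time_s"],s["ee_pos"])
cv2.imwrite("pics/t3.png",np.hstack([cv2.resize(I["top"][130:200,300:400,::-1],None,fx=4,fy=4,interpolation=cv2.INTER_CUBIC),cv2.resize(I["scene"][200:270,280:380,::-1],None,fx=4,fy=4,interpolation=cv2.INTER_CUBIC)]))
plan((.575,.3815,.1,-17.5),(.575,.3815,.0275,-17.5),(.575,.3815,.12,-17.5),(.49,.15,.137,-14),(.51,-.08,.137,-4),(*POCK[3],.137,-4),(*POCK[3],.072,-4))
E
```

```text
prism (212, 187) [0.575 0.381] yaw -17.2 size px [19.4  9.6] rgb [ 69. 109. 163.]
prism (212, 214) [0.472 0.381] yaw -5.6 size px [20.1  9.7] rgb [159. 154.  88.]
17.6 [ 0.52  -0.075  0.143]
(0.575, 0.3815, 0.1, -17.5) -> [ 1.837  0.037  0.17  -0.     0.     0.065] rows 10
(0.575, 0.3815, 0.0275, -17.5) -> [0.   0.   0.29 0.   0.   0.  ] rows 2
(0.575, 0.3815, 0.12, -17.5) -> [ 0.    0.   -0.37  0.    0.    0.  ] rows 2
(0.49, 0.15, 0.137, -14) -> [-0.985 -0.046 -0.068  0.     0.    -0.019] rows 5
(0.51, -0.08, 0.137, -4) -> [-0.873  0.3    0.     0.     0.    -0.056] rows 5
(np.float64(0.6945084494751542), np.float64(-0.08645840285575426), 0.137, -4) -> [0.026 0.738 0.    0.    0.    0.   ] rows 4
(np.float64(0.6945084494751542), np.float64(-0.08645840285575426), 0.072, -4) -> [0.   0.   0.26 0.   0.   0.  ] rows 2
```

View pics/t3.png

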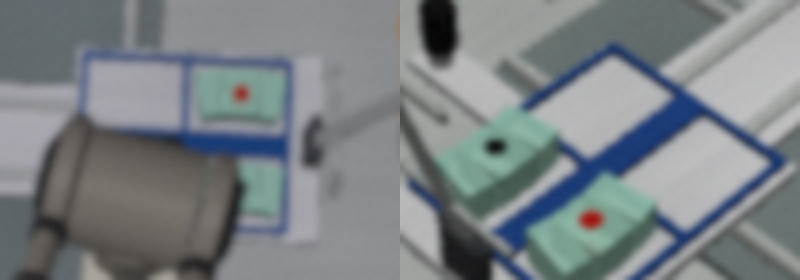

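Red lies flat in the far right pocket (left crop, dot at (241,93)). Next is blue, into pocket3.

```bash
python3 - <<'E'
from h import *
plan((.5,.15,.137,-14),(.575,.3815,.1,-17.5))
E
```

```text
(0.5, 0.15, 0.137, -14) -> [ 0.886 -0.169  0.022 -0.     0.     0.046] rows 5
(0.575, 0.3815, 0.1, -17.5) -> [0.971 0.067 0.148 0.    0.    0.019] rows 5
```

>>> {"api": "move_arm", "payload": {
  "motion": [
    [[80,0.18,-0.034,0.02,0,0,0.01],[80,0.36,-0.068,0.02,0,0,0.02],[80,0.54,-0.1,0.02,0,0,0.03],[80,0.72,-0.135,0.02,0,0,0.04],[80,0.886,-0.169,0.022,0,0,0.046],[80,0.886,-0.169,0.022,0,0,0.046],[80,0.886,-0.169,0.022,0,0,0.046],[80,0.886,-0.169,0.022,0,0,0.046],[80,0.886,-0.169,0.022,0,0,0.046],[80,0.886,-0.169,0.022,0,0,0.046]]
  ]
}}

```text
time_s: 18.6
ee_pos: [0.5, 0.1493, 0.1372]
tool_rot: [[0.243, 0.97, -0.0], [0.97, -0.243, -0.0], [-0.0, 0.0, -1.0]]
ft_force: [-0.0, -0.1, -0.9]
grip_width: 0.872
finger_force: 0.0
```

>>> {"api": "move_arm", "payload": {
  "motion": [
    [[80,0.19,0.013,0.03,0,0,0],[80,0.38,0.026,0.06,0,0,0.01],[80,0.57,0.04,0.09,0,0,0.019],[80,0.76,0.053,0.12,0,0,0.019],[80,0.97,0.067,0.148,0,0,0.019],[80,0.971,0.067,0.148,0,0,0.019],[80,0.971,0.067,0.27,0,0,0.019],[80,0.971,0.067,0.37,0,0,0.019],[80,0.971,0.067,0.438,0,0,0.019],[80,0.971,0.067,0.438,0,0,0.019]]
  ]
}}

```text
time_s: 19.6
ee_pos: [0.5733, 0.3798, 0.0246]
tool_rot: [[0.3, 0.954, -0.005], [0.954, -0.3, -0.003], [-0.005, -0.004, -1.0]]
ft_force: [-0.7, -0.5, -0.7]
grip_width: 0.874
finger_force: 0.0
```

>>> {"api": "move_arm", "payload": {
  "motion": [
    [[80,0,0,0,0,0,0],[30,0,0,0,0,0,0],[30,0,0,0,0,0,0],[30,0,0,0,0,0,0],[30,0,0,0,0,0,0],[30,0,0,0,0,0,0],[30,0,0,0,0,0,0],[30,0,0,-0.12,0,0,0],[30,0,0,-0.24,0,0,0],[30,0,0,-0.37,0,0,0]]
  ]
}}

```text
time_s: 20.6
ee_pos: [0.5736, 0.3816, 0.1196]
tool_rot: [[0.299, 0.954, -0.003], [0.954, -0.299, -0.002], [-0.002, -0.003, -1.0]]
ft_force: [-0.5, 0.4, -3.4]
grip_width: 0.477
finger_force: 29.9
```

>>> {"api": "move_arm", "payload": {
  "motion": [
    [[30,-0.13,-0.005,-0.07,0,0,0],[30,-0.27,-0.012,-0.07,0,0,0],[30,-0.42,-0.02,-0.07,0,0,-0.01],[30,-0.57,-0.026,-0.07,0,0,-0.019],[30,-0.72,-0.033,-0.07,0,0,-0.019],[30,-0.87,-0.04,-0.07,0,0,-0.019],[30,-0.985,-0.046,-0.07,0,0,-0.019],[30,-0.985,-0.046,-0.07,0,0,-0.019],[30,-0.985,-0.046,-0.07,0,0,-0.019],[30,-0.985,-0.046,-0.07,0,0,-0.019]]
  ]
}}

```text
time_s: 21.6
ee_pos: [0.4903, 0.1511, 0.1376]
tool_rot: [[0.241, 0.97, 0.0], [0.97, -0.241, 0.0], [0.0, 0.0, -1.0]]
ft_force: [0.3, -0.2, -4.1]
grip_width: 0.479
finger_force: 29.9
```

>>> {"api": "move_arm", "payload": {
  "motion": [
    [[30,-0.13,0.04,0,0,0,-0.01],[30,-0.28,0.09,0,0,0,-0.02],[30,-0.43,0.15,0,0,0,-0.03],[30,-0.58,0.2,0,0,0,-0.04],[30,-0.73,0.25,0,0,0,-0.05],[30,-0.873,0.3,0,0,0,-0.056],[30,-0.873,0.3,0,0,0,-0.056],[30,-0.873,0.3,0,0,0,-0.056],[30,-0.873,0.3,0,0,0,-0.056],[30,-0.873,0.3,0,0,0,-0.056]]
  ]
}}

```text
time_s: 22.6
ee_pos: [0.5101, -0.078, 0.1376]
tool_rot: [[0.066, 0.998, -0.0], [0.998, -0.066, 0.0], [0.0, -0.0, -1.0]]
ft_force: [-0.3, 0.4, -3.9]
grip_width: 0.477
finger_force: 29.9
```

```bash
python3 - <<'E'
from h import *
s=robot.get_state();print(s["grip_width"],s["time_s"],s["ee_pos"])
plan((*POCK[3],.137,-4),(*POCK[3],.072,-4))
E
```

```text
0.47667719673342396 22.6 [ 0.51  -0.078  0.138]
(np.float64(0.6945084494751542), np.float64(-0.08645840285575426), 0.137, -4) -> [ 0.015  0.738  0.002 -0.    -0.     0.001] rows 4
(np.float64(0.6945084494751542), np.float64(-0.08645840285575426), 0.072, -4) -> [0.   0.   0.26 0.   0.   0.  ] rows 2
```

>>> {"api": "move_arm", "payload": {
  "motion": [
    [[30,0,0.15,0,0,0,0],[30,0.01,0.3,0,0,0,0],[30,0.015,0.45,0,0,0,0],[30,0.015,0.6,0,0,0,0],[30,0.015,0.738,0,0,0,0],[30,0.015,0.738,0,0,0,0],[30,0.015,0.738,0.1,0,0,0],[30,0.015,0.738,0.18,0,0,0],[30,0.015,0.738,0.24,0,0,0],[30,0.015,0.738,0.26,0,0,0]]
  ]
}}

```text
time_s: 23.6
ee_pos: [0.693, -0.0871, 0.0706]
tool_rot: [[0.067, 0.998, -0.004], [0.998, -0.067, 0.001], [0.001, -0.004, -1.0]]
ft_force: [0.5, 0.5, -3.4]
grip_width: 0.478
finger_force: 29.9
```

>>> {"api": "move_arm", "payload": {
  "motion": [
    [[30,0,0,0,0,0,0],[58,0,0,0,0,0,0],[58,0,0,0,0,0,0],[58,0,0,0,0,0,0],[58,0,0,0,0,0,0],[58,0,0,-0.06,0,0,0],[58,0,0,-0.14,0,0,0],[58,0,0,-0.28,0,0,0],[70,0,-0.15,-0.38,0,0,0],[80,0,-0.3,-0.38,0,0,0]]
  ]
}}

```text
time_s: 24.6
ee_pos: [0.6213, -0.0837, 0.1729]
tool_rot: [[0.068, 0.998, 0.009], [0.998, -0.068, -0.003], [-0.002, 0.009, -1.0]]
ft_force: [-0.4, 0.2, -0.3]
grip_width: 0.758
finger_force: 0.0
```

>>> {"api": "move_arm", "payload": {
  "motion": [
    [[80,0,-0.15,0,0,0,0],[80,0.0,-0.3,0,0,0,0.01],[80,0.0,-0.42,0.1,0,0,0.01],[80,0,-0.5,0.12,0,0,0.01],[80,0,-0.5,0.12,0,0,0.01],[80,0,-0.5,0.12,0,0,0.01],[80,0,-0.5,0.12,0,0,0.01],[80,0,-0.5,0.12,0,0,0.01],[80,0,-0.5,0.12,0,0,0.01],[80,0,-0.5,0.12,0,0,0.01]]
  ]
}}

```text
time_s: 25.6
ee_pos: [0.4952, -0.0747, 0.1377]
tool_rot: [[0.099, 0.995, 0.0], [0.995, -0.099, -0.0], [-0.0, 0.0, -1.0]]
ft_force: [-0.1, 1.0, -1.1]
grip_width: 0.87
finger_force: 0.0
```

```bash
python3 - <<'E'
from h import *
I=snap();prisms(I);s=robot.get_state();print(s["time_s"],s["ee_pos"])
cv2.imwrite("pics/t4.png",np.hstack([cv2.resize(I["top"][130:200,300:400,::-1],None,fx=4,fy=4,interpolation=cv2.INTER_CUBIC),cv2.resize(I["scene"][200:270,280:380,::-1],None,fx=4,fy=4,interpolation=cv2.INTER_CUBIC)]))
plan((.48,.15,.137,-5),(.470,.382,.1,-6),(.470,.382,.0275,-6),(.470,.382,.12,-6),(.48,.15,.137,-5),(.51,-.08,.137,-4),(*POCK[1],.137,-4),(*POCK[1],.072,-4))
E
```

```text
prism (212, 214) [0.472 0.382] yaw -6.0 size px [20.1  9.8] rgb [159. 154.  88.]
25.7 [ 0.495 -0.075  0.138]
(0.48, 0.15, 0.137, -5) -> [ 0.888 -0.149  0.002 -0.     0.    -0.004] rows 5
(0.47, 0.382, 0.1, -6) -> [ 0.921 -0.121  0.148  0.     0.     0.006] rows 5
(0.47, 0.382, 0.0275, -6) -> [0.   0.   0.29 0.   0.   0.  ] rows 2
(0.47, 0.382, 0.12, -6) -> [ 0.    0.   -0.37  0.    0.    0.  ] rows 2
(0.48, 0.15, 0.137, -5) -> [-0.919  0.137 -0.068  0.     0.    -0.006] rows 5
(0.51, -0.08, 0.137, -4) -> [-0.906  0.2    0.     0.     0.    -0.006] rows 5
(np.float64(0.6047276849517701), np.float64(-0.08018032021878299), 0.137, -4) -> [0.026 0.378 0.    0.    0.    0.   ] rows 2
(np.float64(0.6047276849517701), np.float64(-0.08018032021878299), 0.072, -4) -> [0.   0.   0.26 0.   0.   0.  ] rows 2
```

View pics/t4.png

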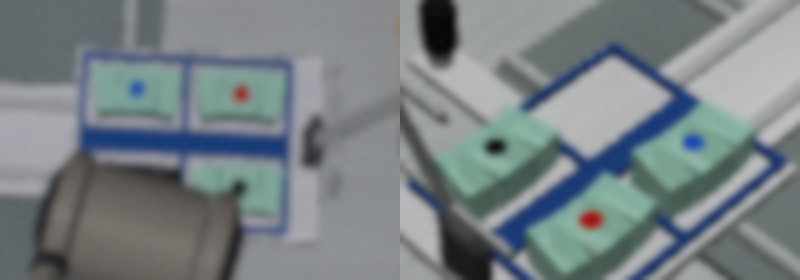

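Blue lies flat in the far left pocket (left crop, dot at (137,90)). Yellow is last, into pocket1.

>>> {"api": "move_arm", "payload": {
  "motion": [
    [[80,0.18,-0.03,0,0,0,0],[80,0.36,-0.06,0,0,0,0],[80,0.54,-0.09,0,0,0,0],[80,0.72,-0.12,0,0,0,0],[80,0.888,-0.149,0,0,0,-0.004],[80,0.888,-0.149,0,0,0,-0.004],[80,0.888,-0.149,0,0,0,-0.004],[80,0.888,-0.149,0,0,0,-0.004],[80,0.888,-0.149,0,0,0,-0.004],[80,0.888,-0.149,0,0,0,-0.004]]
  ]
}}

```text
time_s: 26.7
ee_pos: [0.4801, 0.1488, 0.1377]
tool_rot: [[0.089, 0.996, -0.0], [0.996, -0.089, -0.0], [-0.0, 0.0, -1.0]]
ft_force: [-0.3, 0.3, 0.4]
grip_width: 0.875
finger_force: 0.0
```

>>> {"api": "move_arm", "payload": {
  "motion": [
    [[80,0.18,-0.024,0.03,0,0,0],[80,0.37,-0.048,0.06,0,0,0],[80,0.56,-0.07,0.09,0,0,0.006],[80,0.74,-0.097,0.12,0,0,0.006],[80,0.921,-0.121,0.148,0,0,0.006],[80,0.921,-0.121,0.148,0,0,0.006],[80,0.921,-0.121,0.27,0,0,0.006],[80,0.921,-0.121,0.37,0,0,0.006],[80,0.921,-0.121,0.438,0,0,0.006],[80,0.921,-0.121,0.438,0,0,0.006]]
  ]
}}

```text
time_s: 27.7
ee_pos: [0.4687, 0.3798, 0.0257]
tool_rot: [[0.107, 0.994, -0.005], [0.994, -0.107, -0.003], [-0.004, -0.004, -1.0]]
ft_force: [0.1, 0.5, -0.6]
grip_width: 0.87
finger_force: 0.0
```

>>> {"api": "move_arm", "payload": {
  "motion": [
    [[80,0,0,0,0,0,0],[30,0,0,0,0,0,0],[30,0,0,0,0,0,0],[30,0,0,0,0,0,0],[30,0,0,0,0,0,0],[30,0,0,0,0,0,0],[30,0,0,0,0,0,0],[30,0,0,-0.12,0,0,0],[30,0,0,-0.24,0,0,0],[30,0,0,-0.37,0,0,0]]
  ]
}}

```text
time_s: 28.7
ee_pos: [0.4688, 0.3815, 0.1206]
tool_rot: [[0.106, 0.994, -0.003], [0.994, -0.106, -0.002], [-0.002, -0.002, -1.0]]
ft_force: [-0.3, 0.2, -2.0]
grip_width: 0.475
finger_force: 30.0
```

>>> {"api": "move_arm", "payload": {
  "motion": [
    [[30,-0.13,0.02,-0.07,0,0,0],[30,-0.27,0.04,-0.07,0,0,0],[30,-0.42,0.06,-0.07,0,0,0],[30,-0.57,0.085,-0.07,0,0,-0.006],[30,-0.72,0.107,-0.07,0,0,-0.006],[30,-0.85,0.127,-0.07,0,0,-0.006],[30,-0.919,0.137,-0.07,0,0,-0.006],[30,-0.919,0.137,-0.07,0,0,-0.006],[30,-0.919,0.137,-0.07,0,0,-0.006],[30,-0.919,0.137,-0.07,0,0,-0.006]]
  ]
}}

```text
time_s: 29.7
ee_pos: [0.4793, 0.1508, 0.138]
tool_rot: [[0.086, 0.996, -0.0], [0.996, -0.086, 0.0], [0.0, -0.0, -1.0]]
ft_force: [0.1, 0.0, -2.1]
grip_width: 0.478
finger_force: 30.0
```

>>> {"api": "move_arm", "payload": {
  "motion": [
    [[30,-0.13,0.03,0,0,0,0],[30,-0.28,0.06,0,0,0,0],[30,-0.43,0.095,0,0,0,0],[30,-0.58,0.13,0,0,0,-0.006],[30,-0.73,0.16,0,0,0,-0.006],[30,-0.85,0.19,0,0,0,-0.006],[30,-0.906,0.2,0,0,0,-0.006],[30,-0.906,0.2,0,0,0,-0.006],[30,-0.906,0.2,0,0,0,-0.006],[30,-0.906,0.2,0,0,0,-0.006]]
  ]
}}

```text
time_s: 30.7
ee_pos: [0.5094, -0.0785, 0.1381]
tool_rot: [[0.066, 0.998, -0.001], [0.998, -0.066, 0.0], [0.0, -0.001, -1.0]]
ft_force: [0.3, -0.0, -2.4]
grip_width: 0.479
finger_force: 30.0
```

```bash
python3 - <<'E'
from h import *
s=robot.get_state();print(s["grip_width"],s["time_s"],s["ee_pos"])
plan((*POCK[1],.137,-4),(*POCK[1],.072,-4))
E
```

```text
0.478711109882253 30.7 [ 0.509 -0.079  0.138]
(np.float64(0.6047276849517701), np.float64(-0.08018032021878299), 0.137, -4) -> [ 0.019  0.381  0.004 -0.    -0.     0.001] rows 2
(np.float64(0.6047276849517701), np.float64(-0.08018032021878299), 0.072, -4) -> [0.   0.   0.26 0.   0.   0.  ] rows 2
```

>>> {"api": "move_arm", "payload": {
  "motion": [
    [[30,0.01,0.15,0,0,0,0],[30,0.015,0.28,0,0,0,0],[30,0.019,0.381,0,0,0,0],[30,0.019,0.381,0,0,0,0],[30,0.019,0.381,0.1,0,0,0],[30,0.019,0.381,0.18,0,0,0],[30,0.019,0.381,0.24,0,0,0],[30,0.019,0.381,0.264,0,0,0],[30,0.019,0.381,0.264,0,0,0],[30,0.019,0.381,0.264,0,0,0]]
  ]
}}

```text
time_s: 31.7
ee_pos: [0.6052, -0.0815, 0.073]
tool_rot: [[0.067, 0.998, 0.001], [0.998, -0.067, -0.0], [-0.0, 0.001, -1.0]]
ft_force: [0.2, 0.6, -2.3]
grip_width: 0.478
finger_force: 30.0
```

>>> {"api": "move_arm", "payload": {
  "motion": [
    [[58,0,0,0,0,0,0],[58,0,0,0,0,0,0],[58,0,0,0,0,0,0],[58,0,0,0,0,0,0],[58,0,0,-0.06,0,0,0],[58,0,0,-0.14,0,0,0],[58,0,0,-0.28,0,0,0],[50,0,-0.15,-0.4,0,0,0],[30,0,-0.3,-0.55,0,0,0],[10,0,-0.5,-0.65,0,0,0]]
  ]
}}

```text
time_s: 32.7
ee_pos: [0.488, -0.0741, 0.2328]
tool_rot: [[0.068, 0.998, 0.003], [0.998, -0.068, -0.001], [-0.001, 0.003, -1.0]]
ft_force: [-0.2, -1.1, 1.1]
grip_width: 0.422
finger_force: 0.0
```

>>> {"api": "move_arm", "payload": {
  "motion": [
    [[0,0,-0.2,-0.1,0,0,0],[0,0,-0.35,-0.2,0,0,0],[0,0,-0.4,-0.25,0,0,0],[0,0,-0.4,-0.25,0,0,0],[0,0,-0.4,-0.25,0,0,0],[0,0,-0.4,-0.25,0,0,0],[0,0,-0.4,-0.25,0,0,0],[0,0,-0.4,-0.25,0,0,0],[0,0,-0.4,-0.25,0,0,0],[0,0,-0.4,-0.25,0,0,0]]
  ]
}}

```text
time_s: 33.7
ee_pos: [0.3884, -0.067, 0.2928]
tool_rot: [[0.068, 0.998, -0.001], [0.998, -0.068, 0.0], [0.0, -0.001, -1.0]]
ft_force: [-0.0, -0.0, 0.4]
grip_width: 0.006
finger_force: 0.0
```

```bash
cat >> h.py <<'E'
def dots(I,n,box,z):
    """dot centroids by colour inside box"""
    im=I[n].astype(float); R,G,B=im[...,0],im[...,1],im[...,2]; o={}
    for c,w,th in(("red",R-G,60),("yellow",np.minimum(R,G)-B,45),("blue",B-G,35),("black",90-np.maximum(R,np.maximum(G,B)),15)):
        bl=[b for b in blobs(win(w>th,*box),2)]
        o[c]=[]
        for _,A,m in bl:
            m=cv2.dilate(m.astype(np.uint8),np.ones((3,3)))>0; ww=np.clip(w*m,0,None)
            ys,xs=np.nonzero(m); k=ww[ys,xs]; u,v=(xs*k).sum()/k.sum(),(ys*k).sum()/k.sum()
            o[c].append((np.round((u,v),1),A,onz(n,u,v,z).round(4)))
    return o
E
python3 - <<'E'
from h import *
I=snap();s=robot.get_state();print(s["time_s"],s["ee_pos"])
for n,b in(("top",(316,140,386,192)),("scene",(280,205,390,275))):
    for c,v in dots(I,n,b,.078).items(): print(n,c,v)
for n,w in(("top",(398,140,420,165)),("scene",(255,200,280,225))):
    H,S,V=hsv(I[n]); print("fin",n,[(c,A) for c,A,_ in blobs(win(((H<6)|(H>174))&(S>130)&(V>80),*w),10)])
cv2.imwrite("pics/t5.png",np.hstack([cv2.resize(I["top"][120:220,270:430,::-1],None,fx=2.5,fy=2.5,interpolation=cv2.INTER_CUBIC),cv2.resize(I["scene"][180:280,250:410,::-1],None,fx=2.5,fy=2.5,interpolation=cv2.INTER_CUBIC)]))
E
```

```text
33.8 [ 0.388 -0.067  0.293]
top red [(array([359.8, 152.7]), np.int32(3), array([ 0.685, -0.185,  0.078]))]
top yellow [(array([332. , 175.2]), np.int32(10), array([ 0.603, -0.079,  0.078]))]
top blue [(array([346.5, 144.9]), np.int32(2), array([ 0.717, -0.136,  0.078])), (array([333.8, 151.6]), np.int32(9), array([ 0.692, -0.088,  0.078])), (array([345.6, 164.9]), np.int32(272), array([ 0.64 , -0.131,  0.078]))]
top black [(array([377.4, 167.1]), np.int32(16), array([ 0.629, -0.249,  0.078])), (array([359.4, 176.4]), np.int32(3), array([ 0.596, -0.181,  0.078]))]
scene red [(array([327.5, 254.6]), np.int32(15), array([ 0.688, -0.186,  0.078]))]
scene yellow [(array([329.8, 218.1]), np.int32(17), array([ 0.604, -0.08 ,  0.078]))]
scene blue [(array([328.6, 241.2]), np.int32(302), array([ 0.659, -0.149,  0.078])), (array([313.2, 224.5]), np.int32(3), array([ 0.587, -0.131,  0.078])), (array([353. , 235.2]), np.int32(18), array([ 0.694, -0.089,  0.078])), (array([354.3, 255.5]), np.int32(100), array([ 0.74 , -0.143,  0.078])), (array([312.4, 270.2]), np.int32(20), array([ 0.693, -0.249,  0.078]))]
scene black [(array([289.5, 208.3]), np.int32(75), array([ 0.49 , -0.128,  0.078])), (array([280.3, 229.5]), np.int32(2), array([ 0.532, -0.205,  0.078])), (array([282.5, 233.4]), np.int32(4), array([ 0.548, -0.211,  0.078])), (array([303.5, 236.3]), np.int32(10), array([ 0.598, -0.181,  0.078])), (array([286.6, 241. ]), np.int32(9), array([ 0.576, -0.223,  0.078])), (array([296.1, 263.2]), np.int32(179), array([ 0.647, -0.26 ,  0.078]))]
fin top [(array([408.022, 151.4  ]), np.int32(45))]
fin scene [(array([267.752, 212.743]), np.int32(109))]
```

View pics/t5.png

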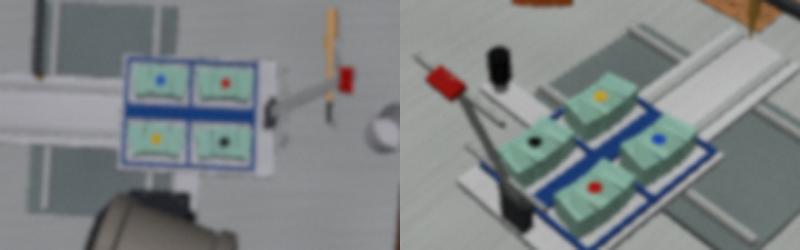

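All four prisms are seated in their pockets (red dot (225,83), blue (160,79), yellow (155,138) and black (224,142) in the left crop), and the clip is still open at about 1.84 rad. Next I close the clip.

```bash
python3 - <<'E'
from h import *
H=C-.120*ey
def W(s,z): return (*(H+s*ey),z,-4)
plan((.45,-.2,.34,-4),W(-.125,.34),W(-.125,.277))
E
```

```text
(0.45, -0.2, 0.34, -4) -> [-0.514  0.282 -0.188 -0.     0.     0.001] rows 4
(np.float64(0.6291096639326893), np.float64(-0.3766031923136569), 0.34, -4) -> [-0.655  0.764  0.     0.     0.     0.   ] rows 6
(np.float64(0.6291096639326893), np.float64(-0.3766031923136569), 0.277, -4) -> [0.    0.    0.252 0.    0.    0.   ] rows 2
```

>>> {"api": "move_arm", "payload": {
  "motion": [
    [[0,0,0,-0.188,0,0,0],[0,-0.15,0.08,-0.188,0,0,0],[0,-0.3,0.16,-0.188,0,0,0],[0,-0.45,0.25,-0.188,0,0,0],[0,-0.514,0.282,-0.188,0,0,0],[0,-0.65,0.282,-0.188,0,0,0],[0,-0.8,0.33,-0.188,0,0,0],[0,-0.95,0.4,-0.188,0,0,0],[0,-0.95,0.4,-0.188,0,0,0],[0,-0.95,0.4,-0.188,0,0,0]]
  ]
}}

```text
time_s: 34.8
ee_pos: [0.4718, -0.3113, 0.3392]
tool_rot: [[0.069, 0.998, -0.001], [0.998, -0.069, 0.001], [0.001, -0.001, -1.0]]
ft_force: [-0.0, 0.2, -0.5]
grip_width: 0.003
finger_force: 0.0
```

>>> {"api": "move_arm", "payload": {
  "motion": [
    [[0,-0.1,0.1,0,0,0,0],[0,-0.219,0.25,0,0,0,0],[0,-0.219,0.4,0,0,0,0],[0,-0.219,0.55,0,0,0,0],[0,-0.219,0.646,0,0,0,0],[0,-0.219,0.646,0,0,0,0],[0,-0.219,0.646,0.1,0,0,0],[0,-0.219,0.646,0.2,0,0,0],[0,-0.219,0.646,0.252,0,0,0],[0,-0.219,0.646,0.252,0,0,0]]
  ]
}}

```text
time_s: 35.8
ee_pos: [0.6278, -0.375, 0.2757]
tool_rot: [[0.068, 0.998, -0.004], [0.998, -0.068, 0.002], [0.002, -0.004, -1.0]]
ft_force: [-0.3, -0.3, -0.2]
grip_width: 0.009
finger_force: 0.0
```

```bash
python3 - <<'E'
from h import *
H=C-.120*ey
s=robot.get_state();p=s["ee_pos"];print(p,s["ft_force"])
s0=(p[:2]-H)@ey;x0=(p[:2]-H)@ex;print("s,x",s0,x0)
for th,a,tz in((1.84,-.0815,.263),(1.57,-.0255,.278),(1.3,.0318,.2766),(1.,.093,.26),(.8,.130,.242),(.6,.163,.216),(.4,.188,.1802),(.2,.204,.1408),(.1,.209,.120),(0,.210,.099)):
    print(th,np.round([(a-s0)/.25,-x0/.25,-(tz+.014-p[2])/.25],3))
E
```

```text
[ 0.628 -0.375  0.276] [-0.334 -0.337 -0.174]
s,x -0.1235282757395906 -0.0013751975479670624
1.84 [ 0.168  0.006 -0.005]
1.57 [ 0.392  0.006 -0.065]
1.3 [ 0.621  0.006 -0.06 ]
1.0 [0.866 0.006 0.007]
0.8 [1.014 0.006 0.079]
0.6 [1.146 0.006 0.183]
0.4 [1.246 0.006 0.326]
0.2 [1.31  0.006 0.484]
0.1 [1.33  0.006 0.567]
0 [1.334 0.006 0.651]
```

>>> {"api": "move_arm", "payload": {
  "motion": [
    [[0,0.08,0.006,-0.005,0,0,0],[0,0.17,0.006,-0.01,0,0,0],[0,0.25,0.006,-0.03,0,0,0],[0,0.33,0.006,-0.05,0,0,0],[0,0.41,0.006,-0.066,0,0,0],[0,0.5,0.006,-0.067,0,0,0],[0,0.6,0.006,-0.061,0,0,0],[0,0.69,0.006,-0.04,0,0,0],[0,0.78,0.006,-0.017,0,0,0],[0,0.866,0.006,0.007,0,0,0]]
  ]
}}

```text
time_s: 36.8
ee_pos: [0.6454, -0.1585, 0.2752]
tool_rot: [[0.067, 0.998, -0.0], [0.998, -0.067, -0.0], [-0.0, -0.0, -1.0]]
ft_force: [0.3, -1.0, -1.7]
grip_width: 0.003
finger_force: 0.6
```

```bash
python3 - <<'E'
from h import *
I=snap();s=robot.get_state();print(s["time_s"],s["ee_pos"],s["ft_force"])
cv2.imwrite("pics/c6.png",np.hstack([cv2.resize(I["top"][120:220,270:430,::-1],None,fx=2.5,fy=2.5,interpolation=cv2.INTER_CUBIC),cv2.resize(I["scene"][150:280,240:400,::-1],None,fx=2.5,fy=2.5,interpolation=cv2.INTER_CUBIC)[:250]]))
E
```

```text
36.9 [ 0.645 -0.157  0.275] [-0.805 -0.646  0.533]
```

View pics/c6.png

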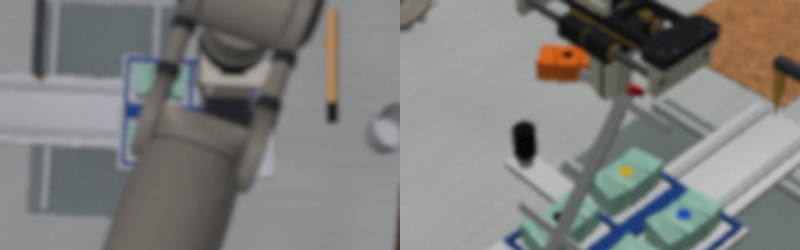

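The fingers are on the red fin (right crop, (636,90)) and the clip is past upright. Continuing down.

>>> {"api": "move_arm", "payload": {
  "motion": [
    [[0,0.075,0,0.036,0,0,0],[0,0.148,0,0.072,0,0,0],[0,0.215,0,0.12,0,0,0],[0,0.28,0,0.176,0,0,0],[0,0.33,0,0.245,0,0,0],[0,0.38,0,0.319,0,0,0],[0,0.415,0,0.4,0,0,0],[0,0.444,0,0.477,0,0,0],[0,0.46,0,0.55,0,0,0],[0,0.466,0,0.6,0,0,0]]
  ]
}}

```text
time_s: 37.9
ee_pos: [0.6527, -0.0427, 0.1234]
tool_rot: [[0.067, 0.998, -0.002], [0.998, -0.067, 0.001], [0.001, -0.002, -1.0]]
ft_force: [-0.4, 0.5, -0.2]
grip_width: 0.004
finger_force: 0.2
```

>>> {"api": "move_arm", "payload": {
  "motion": [
    [[0,0,0,0.02,0,0,0],[0,0,0,0.035,0,0,0],[0,0,0,0.045,0,0,0],[0,0,0,0.05,0,0,0],[0,0,0,0.054,0,0,0],[0,0,0,0.054,0,0,0],[0,0,0,0.054,0,0,0],[0,0,0,0.054,0,0,0],[0,0,0,0.054,0,0,0],[0,0,0,0.054,0,0,0]]
  ]
}}

```text
time_s: 38.9
ee_pos: [0.654, -0.0446, 0.1131]
tool_rot: [[0.068, 0.998, 0.002], [0.998, -0.068, -0.001], [-0.0, 0.002, -1.0]]
ft_force: [-1.2, -0.2, 5.6]
grip_width: 0.006
finger_force: 2.9
```

>>> {"api": "move_arm", "payload": {
  "motion": [
    [[0,0,0,0.008,0,0,0],[0,0,0,0.008,0,0,0],[0,0,0,-0.1,0,0,0],[0,0,0,-0.3,0,0,0],[0,0,-0.15,-0.4,0,0,0],[20,0,-0.3,-0.4,0,0,0],[40,0,-0.45,-0.4,0,0,0],[60,0,-0.6,-0.4,0,0,0],[70,0,-0.7,-0.4,0,0,0],[70,0,-0.7,-0.4,0,0,0]]
  ]
}}

```text
time_s: 39.9
ee_pos: [0.4761, -0.032, 0.2122]
tool_rot: [[0.068, 0.998, -0.001], [0.998, -0.068, 0.0], [0.0, -0.001, -1.0]]
ft_force: [-0.0, -0.0, -0.8]
grip_width: 0.389
finger_force: 0.0
```

```bash
python3 - <<'E'
from h import *
plan((.481,-.1205,.17,-94),(.481,-.1205,.082,-94))
I=snap()
for n,b in(("top",(316,140,386,192)),("scene",(280,205,390,275))):
    for c,v in dots(I,n,b,.078).items(): print(n,c,v)
cv2.imwrite("pics/c7.png",cv2.resize(I["scene"][170:290,250:410,::-1],None,fx=4,fy=4,interpolation=cv2.INTER_CUBIC))
E
```

```text
(0.481, -0.1205, 0.17, -94) -> [-0.352  0.044  0.169 -0.     0.     0.5  ] rows 11
(0.481, -0.1205, 0.082, -94) -> [0.    0.    0.352 0.    0.    0.   ] rows 2
top red [(array([359.8, 152.4]), np.int32(4), array([ 0.687, -0.185,  0.078])), (array([321.1, 161.1]), np.int32(7), array([ 0.657, -0.04 ,  0.078]))]
top yellow [(array([332.7, 175.1]), np.int32(4), array([ 0.603, -0.082,  0.078]))]
top blue [(array([333.9, 151.2]), np.int32(10), array([ 0.694, -0.088,  0.078])), (array([345.7, 166.4]), np.int32(52), array([ 0.635, -0.131,  0.078])), (array([370.4, 167.7]), np.int32(3), array([ 0.628, -0.223,  0.078]))]
top black [(array([378.1, 165.2]), np.int32(21), array([ 0.636, -0.252,  0.078])), (array([323.9, 175.3]), np.int32(70), array([ 0.603, -0.049,  0.078])), (array([359.3, 175.9]), np.int32(2), array([ 0.597, -0.18 ,  0.078])), (array([344. , 188.8]), np.int32(19), array([ 0.55 , -0.122,  0.078]))]
scene red [(array([352.9, 215.2]), np.int32(38), array([ 0.646, -0.027,  0.078])), (array([327.8, 254.8]), np.int32(16), array([ 0.689, -0.186,  0.078]))]
scene yellow [(array([330.3, 218.3]), np.int32(18), array([ 0.606, -0.08 ,  0.078]))]
scene blue [(array([312.9, 225.4]), np.int32(4), array([ 0.588, -0.134,  0.078])), (array([333.5, 238.8]), np.int32(207), array([ 0.664, -0.134,  0.078])), (array([353.4, 235.4]), np.int32(18), array([ 0.696, -0.089,  0.078])), (array([354.8, 255.7]), np.int32(109), array([ 0.742, -0.142,  0.078])), (array([286.4, 247.3]), np.int32(18), array([ 0.592, -0.239,  0.078])), (array([308.8, 262.8]), np.int32(90), array([ 0.67 , -0.238,  0.078]))]
scene black [(array([289.8, 208.4]), np.int32(80), array([ 0.491, -0.127,  0.078])), (array([303.9, 236.6]), np.int32(11), array([ 0.599, -0.181,  0.078])), (array([296.6, 263.6]), np.int32(171), array([ 0.649, -0.26 ,  0.078]))]
```

View pics/c7.png

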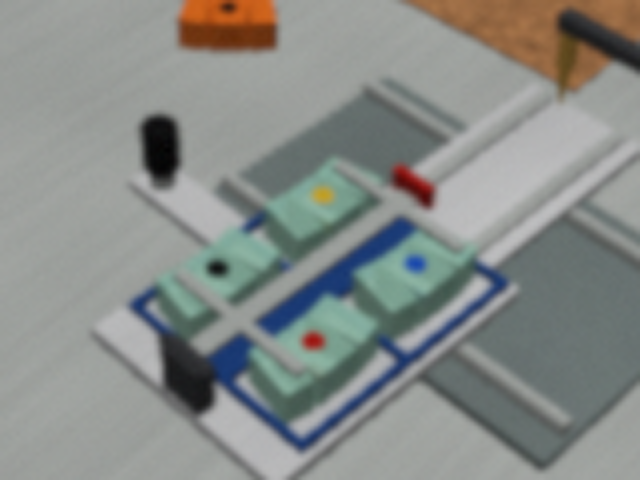

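The clip lies flat over all four prisms (fin at crop (413,187)) with all dots visible. Next I grip the handle.

>>> {"api": "move_arm", "payload": {
  "motion": [
    [[70,0,0,0,0,0,0.04],[70,-0.1,0.01,0,0,0,0.08],[70,-0.25,0.03,0,0,0,0.13],[70,-0.352,0.048,0,0,0,0.18],[70,-0.352,0.048,0,0,0,0.22],[70,-0.352,0.048,0,0,0,0.26],[70,-0.352,0.048,0,0,0,0.31],[70,-0.352,0.048,0.05,0,0,0.36],[70,-0.352,0.048,0.1,0,0,0.4],[70,-0.352,0.048,0.169,0,0,0.45]]
  ]
}}

```text
time_s: 41.0
ee_pos: [0.4865, -0.1216, 0.1694]
tool_rot: [[0.996, 0.09, 0.002], [0.09, -0.996, -0.001], [0.002, 0.001, -1.0]]
ft_force: [-0.2, -0.8, -1.1]
grip_width: 0.765
finger_force: 0.0
```

```bash
python3 - <<'E'
from h import *
print("fin",two((321.1,161.1),(352.9,215.2)))
plan((.482,-.1205,.17,-94),(.482,-.1205,.082,-94))
E
```

```text
fin (array([ 0.654, -0.04 ,  0.092]), np.float64(0.0005762276351507722))
(0.482, -0.1205, 0.17, -94) -> [-0.017 -0.006 -0.002  0.    -0.001  0.051] rows 2
(0.482, -0.1205, 0.082, -94) -> [0.    0.    0.352 0.    0.    0.   ] rows 2
```

>>> {"api": "move_arm", "payload": {
  "motion": [
    [[70,-0.017,-0.006,0,0,0,0.051],[70,-0.017,-0.006,0,0,0,0.051],[70,-0.017,-0.006,0,0,0,0.051],[70,-0.017,-0.006,0.1,0,0,0.051],[70,-0.017,-0.006,0.2,0,0,0.051],[70,-0.017,-0.006,0.3,0,0,0.051],[70,-0.017,-0.006,0.35,0,0,0.051],[70,-0.017,-0.006,0.35,0,0,0.051],[70,-0.017,-0.006,0.35,0,0,0.051],[70,-0.017,-0.006,0.35,0,0,0.051]]
  ]
}}

```text
time_s: 42.0
ee_pos: [0.4814, -0.1203, 0.0832]
tool_rot: [[0.998, -0.063, 0.002], [-0.063, -0.998, -0.001], [0.002, 0.001, -1.0]]
ft_force: [0.1, 0.8, -0.4]
grip_width: 0.763
finger_force: 0.0
```

>>> {"api": "move_arm", "payload": {
  "motion": [
    [[15,0,0,0,0,0,0],[15,0,0,0,0,0,0],[15,0,0,0,0,0,0],[15,0,0,0,0,0,0],[15,0,0,0,0,0,0],[15,0,0,0,0,0,0],[15,0,0,0,0,0,0],[15,0,0,0,0,0,0],[15,0,0,0,0,0,0],[15,0,0,0,0,0,0]]
  ]
}}

```text
time_s: 43.0
ee_pos: [0.4805, -0.12, 0.0822]
tool_rot: [[0.998, -0.064, 0.0], [-0.064, -0.998, -0.0], [0.0, 0.0, -1.0]]
ft_force: [0.2, -0.0, 1.4]
grip_width: 0.298
finger_force: 30.0
```

```bash
python3 - <<'E'
from h import *
I=snap();s=robot.get_state();p=s["ee_pos"];print(s["time_s"],p,s["tool_rot"],s["ft_force"])
P=np.array([.691,.088]);D={}
a=dots(I,"top",(316,140,386,192),.078);b=dots(I,"scene",(280,205,390,275),.078)
G=dict(red=(.687,-.185),yellow=(.604,-.08),blue=(.694,-.088),black=(.597,-.181))
for c in G:
    t=[v[2][:2] for v in a[c] if np.hypot(*(v[2][:2]-G[c]))<.012]; u=[v[2][:2] for v in b[c] if np.hypot(*(v[2][:2]-G[c]))<.012]
    m=u[0]; d=P-m; print(c,t,u,"slide",d@ex,d@ey)
E
```

```text
43.1 [ 0.48  -0.12   0.082] [[ 0.998 -0.064 -0.   ]
 [-0.064 -0.998 -0.   ]
 [-0.     0.    -1.   ]] [0.53  0.908 0.349]
red [array([ 0.687, -0.185])] [array([ 0.689, -0.186])] slide -0.016818876490292768 0.2734929896608033
yellow [array([ 0.603, -0.08 ])] [array([ 0.606, -0.08 ])] slide 0.07317361308809794 0.1735270363592755
blue [array([ 0.694, -0.088])] [array([ 0.696, -0.089])] slide -0.01682198278413062 0.17605541995408835
black [] [array([ 0.599, -0.181])] slide 0.07291862042908252 0.27465559305195186
```

>>> {"api": "move_arm", "payload": {
  "motion": [
    [[15,0.05,-0.02,0,0,0,0],[15,0.1,-0.08,0,0,0,0],[15,0.11,-0.16,0,0,0,0],[15,0.11,-0.24,0,0,0,0],[15,0.11,-0.32,0,0,0,0],[15,0.11,-0.4,0,0,0,0],[15,0.11,-0.48,0,0,0,0],[15,0.11,-0.56,0,0,0,0],[15,0.11,-0.6,0,0,0,0],[15,0.11,-0.6,0,0,0,0]]
  ]
}}

```text
time_s: 44.1
ee_pos: [0.5178, 0.0293, 0.0822]
tool_rot: [[0.998, -0.063, 0.001], [-0.063, -0.998, 0.001], [0.001, -0.001, -1.0]]
ft_force: [2.1, 1.1, 0.1]
grip_width: 0.298
finger_force: 30.0
```

>>> {"api": "move_arm", "payload": {
  "motion": [
    [[15,0,-0.08,0,0,0,0],[15,0,-0.16,0,0,0,0],[15,0,-0.24,0,0,0,0],[15,0,-0.32,0,0,0,0],[15,0,-0.4,0,0,0,0],[15,0,-0.46,0,0,0,0],[15,0,-0.49,0,0,0,0],[15,0,-0.49,0,0,0,0],[15,0,-0.49,0,0,0,0],[15,0,-0.49,0,0,0,0]]
  ]
}}

```text
time_s: 45.1
ee_pos: [0.5255, 0.1498, 0.0822]
tool_rot: [[0.998, -0.065, 0.0], [-0.065, -0.998, 0.0], [0.0, -0.0, -1.0]]
ft_force: [1.5, 1.1, 0.0]
grip_width: 0.292
finger_force: 30.0
```

```bash
python3 - <<'E'
from h import *
I=snap();s=robot.get_state();p=s["ee_pos"];print(s["time_s"],p,s["ft_force"],s["grip_width"])
b=dots(I,"scene",(330,150,470,260),.078);t=dots(I,"top",(220,130,330,200),.078)
for c in b: print(c,b[c],t[c])
cv2.imwrite("pics/p8.png",cv2.resize(I["scene"][150:250,320:460,::-1],None,fx=4,fy=4,interpolation=cv2.INTER_CUBIC))
E
```

```text
45.2 [0.525 0.15  0.082] [2.541 0.878 0.419] 0.3004495641781559
red [(array([331.4, 150.4]), np.int32(10), array([0.386, 0.182, 0.078])), (array([337.5, 149.6]), np.int32(2), array([0.399, 0.2  , 0.078])), (array([416.9, 177.1]), np.int32(34), array([0.689, 0.249, 0.078])), (array([400.1, 209.5]), np.int32(8), array([0.733, 0.083, 0.078]))] [(array([287.8, 142.4]), np.int32(5), array([0.732, 0.084, 0.078])), (array([248.5, 150.6]), np.int32(13), array([0.704, 0.232, 0.078]))]
yellow [(array([331. , 150.4]), np.int32(7), array([0.385, 0.181, 0.078])), (array([395. , 181.1]), np.int32(10), array([0.648, 0.184, 0.078]))] [(array([260.3, 164.7]), np.int32(14), array([0.648, 0.188, 0.078]))]
blue [(array([400.9, 198.3]), np.int32(106), array([0.707, 0.127, 0.078])), (array([419.6, 194.2]), np.int32(9), array([0.739, 0.18 , 0.078])), (array([358.7, 203.9]), np.int32(8), array([0.629, 0.022, 0.078])), (array([433.4, 203.5]), np.int32(2), array([0.791, 0.17 , 0.078])), (array([362.5, 207.4]), np.int32(2), array([0.646, 0.017, 0.078])), (array([428.4, 207.5]), np.int32(5), array([0.789, 0.145
[... 562 characters left out ...]
.078])), (array([373.1, 216.7]), np.int32(162), array([0.692, 0.006, 0.078])), (array([464.3, 216. ]), np.int32(10), array([0.883, 0.181, 0.078])), (array([463.8, 257.4]), np.int32(9), array([0.951, 0.038, 0.078])), (array([430.1, 259.4]), np.int32(3), array([ 0.89 , -0.025,  0.078]))] [(array([285. , 138.9]), np.int32(42), array([0.746, 0.095, 0.078])), (array([306. , 155.3]), np.int32(24), array([0.68 , 0.016, 0.078])), (array([280.7, 189.4]), np.int32(370), array([0.553, 0.112, 0.078])), (array([238. , 173.4]), np.int32(4), array([0.617, 0.271, 0.078])), (array([241.5, 196.8]), np.int32(56), array([0.529, 0.258, 0.078])), (array([257.1, 195.9]), np.int32(3), array([0.531, 0.2  , 0.078]))]
```

View pics/p8.png

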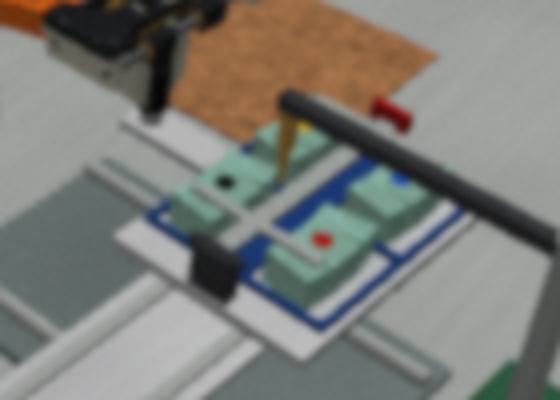

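The brass tip is at crop (281,186), which is scene pixel (390.3,196.5), between the rows. The red dot is at (322,240), the clip is still down, and the black grip is held. I'll refine the tip position from the earlier clean view.

```bash
python3 - <<'E'
from h import *
im=cv2.imread("pics/scene0.png")[:,:,::-1].astype(int)
m=(im[...,0]-im[...,2])
for v in range(186,201): print(v,m[v,384:398], im[v,386:396,1])
for q in((390,196),(390,197),(390.3,196.5)):print(q,onz("scene",*q,.104))
t=cv2.imread("pics/top0.png")[:,:,::-1].astype(int)
mt=t[...,0]-t[...,2]
for v in range(144,156): print(v,mt[v,280:294],t[v,280:294,0])
for P in((.691,.088,.104),(.694,.086,.104)):print(proj("top",P),proj("scene",P))
E
```

```text
186 [73 79 84 85 80 71 63 62 61 67 75 77 76 77] [104 104  97  83  75  70  70  79  87  92]
187 [51 68 79 85 82 73 66 63 65 70 76 78 78 79] [104 103  99  87  75  70  75  85  92  94]
188 [19 39 57 73 79 75 67 64 71 78 80 79 78 72] [104 103 101  89  76  72  83  96  98 100]
189 [ 4 10 24 43 60 65 64 66 76 84 84 79 68 48] [122 113 102  87  76  77  91 102 104 105]
190 [-1  2  5 12 26 44 58 68 79 83 80 64 40 17] [147 134 115  93  77  81  95 103 106 110]
191 [-1 -1  0  1  7 26 51 59 65 70 60 35 13  3] [154 149 136 107  83  86  94 101 109 123]
192 [-1 -1  0  0  5 22 41 35 33 37 27 11  2  1] [157 153 146 121  96 101 109 109 120 137]
193 [ 0  0  0  0  2 17 29 18  9 10  6  1  1  1] [152 151 149 127 109 127 137 132 141 151]
194 [ 0  2  1  0  2 14 21  9  2  1  0 -1  0 -1] [142 151 153 135 126 144 150 153 155 157]
195 [ 0  0  0 -1  1 10 12  5  2  0  0 -1 -1  0] [141 156 163 148 143 156 160 161 159 159]
196 [-1 -1 -2 -2  2  2  3  0 -2  0 -1 -2 -1 -1] [155 168 169 163 163 170 169 166 162 159]
197 [ 0 -1 -1 -1 -1 -1 -1  0 -1  0  0 -2  0 -1] [167 171 171 170 173 172 173 172 168 164]
198 [-1  0 -2 -2 -2 
[... 1046 characters left out ...]
 -5 -3  3 13 22 20  9 -1 -6 -6 -5 -7 -6] [155 150 140 123 104  91  93 112 129 141 148 148 143 139]
151 [-6 -5 -4  3 11 16 17  7 -2 -5 -5 -6 -6 -7] [156 156 153 145 132 120 117 131 149 157 160 161 160 157]
152 [-6 -6 -5 -3  3  7  7  2 -3 -6 -7 -6 -7 -7] [154 153 154 151 147 139 136 143 155 160 161 162 160 162]
153 [-5 -5 -5 -4 -3 -2  1 -2 -4 -4 -5 -6 -6 -7] [146 146 147 147 146 142 142 144 149 153 153 153 154 154]
154 [-5 -4 -5 -5 -5 -4 -3 -4 -4 -4 -5 -5 -5 -5] [138 139 140 139 138 140 138 139 141 144 143 143 144 145]
155 [-5 -4 -4 -5 -5 -5 -5 -6 -6 -5 -5 -5 -5 -5] [138 140 138 137 138 137 138 138 138 141 140 141 142 142]
[286.211 151.229] [390.145 195.547]
[286.745 150.423] [390.625 196.329]
```

>>> {"api": "move_arm", "payload": {
  "motion": [
    [[15,-0.04,-0.005,0,0,0,0],[15,-0.08,-0.009,0,0,0,0],[15,-0.12,-0.009,0,0,0,0],[15,-0.15,-0.009,0,0,0,0],[15,-0.167,-0.009,0,0,0,0],[15,-0.167,-0.009,0,0,0,0],[15,-0.167,-0.009,0,0,0,0],[15,-0.167,-0.009,0,0,0,0],[15,-0.167,-0.009,0,0,0,0],[15,-0.167,-0.009,0,0,0,0]]
  ]
}}

```text
time_s: 46.2
ee_pos: [0.4839, 0.1551, 0.0821]
tool_rot: [[0.998, -0.064, -0.0], [-0.064, -0.998, -0.0], [-0.0, 0.0, -1.0]]
ft_force: [-1.5, -0.9, 2.8]
grip_width: 0.299
finger_force: 30.0
```

```bash
python3 - <<'E'
from h import *
I=snap();s=robot.get_state();p=s["ee_pos"];print(s["time_s"],p,s["ft_force"],s["grip_width"])
for n,b in(("scene",(375,185,410,225)),("top",(275,140,300,165))): print(n,dots(I,n,b,.078)["red"])
cv2.imwrite("pics/p9.png",cv2.resize(np.hstack([I["scene"][165:225,350:420,::-1],I["top"][130:190,250:320,::-1]]),None,fx=5,fy=5,interpolation=cv2.INTER_CUBIC))
E
```

```text
46.3 [0.484 0.155 0.082] [-1.062 -0.728  3.583] 0.2995911466756386
scene [(array([389.1, 202.3]), np.int32(7), array([0.691, 0.088, 0.078]))]
top [(array([286.7, 153.3]), np.int32(3), array([0.69 , 0.088, 0.078]))]
```

View pics/p9.png

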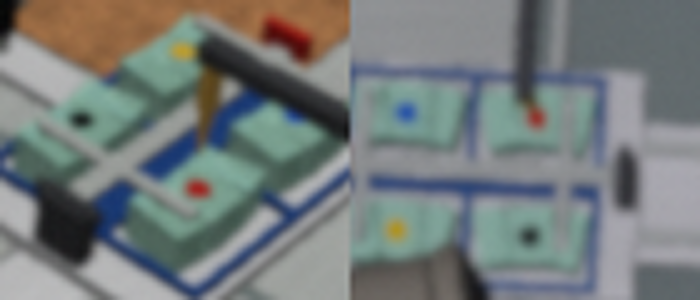

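Both views put the red dot at (0.691, 0.088), under the pointer tip (scene crop tip (203,145), dot (198,190), offset as expected for 26 mm of height). I'll hold here for over a second, then go to yellow.

>>> {"api": "move_arm", "payload": {
  "motion": [
    [[15,0,0,0,0,0,0],[15,0,0,0,0,0,0],[15,0,0,0,0,0,0],[15,0,0,0,0,0,0],[15,0,0,0,0,0,0],[15,0,0,0,0,0,0],[15,0,0,0,0,0,0],[15,0,0,0,0,0,0],[15,0,0,0,0,0,0],[15,0,0,0,0,0,0]]
  ]
}}

```text
time_s: 47.3
ee_pos: [0.4839, 0.1551, 0.0821]
tool_rot: [[0.998, -0.064, 0.0], [-0.064, -0.998, -0.0], [0.0, 0.0, -1.0]]
ft_force: [0.4, -1.5, 1.8]
grip_width: 0.3
finger_force: 30.0
```

>>> {"api": "move_arm", "payload": {
  "motion": [
    [[15,0.04,0.045,0,0,0,0],[15,0.09,0.1,0,0,0,0],[15,0.15,0.165,0,0,0,0],[15,0.21,0.23,0,0,0,0],[15,0.27,0.3,0,0,0,0],[15,0.32,0.36,0,0,0,0],[15,0.358,0.4,0,0,0,0],[15,0.358,0.4,0,0,0,0],[15,0.358,0.4,0,0,0,0],[15,0.358,0.4,0,0,0,0]]
  ]
}}

```text
time_s: 48.3
ee_pos: [0.5667, 0.0499, 0.0822]
tool_rot: [[0.998, -0.064, 0.0], [-0.064, -0.998, -0.0], [0.0, 0.0, -1.0]]
ft_force: [1.0, -1.3, 1.2]
grip_width: 0.3
finger_force: 30.0
```

```bash
cat >> h.py <<'E'
def under(c):
    I=snap();s=robot.get_state();print(s["time_s"],s["ee_pos"],s["ft_force"],s["grip_width"])
    for n,b in(("scene",(375,185,410,225)),("top",(275,140,300,165))):
        for q,A,P in dots(I,n,b,.078)[c]:
            d=np.array([.691,.088])-P[:2]; print(n,q,A,P,"shift tool units",np.round([d@[.998,-.064]/.25,d@[-.064,-.998]/.25],3))
    return I
E
python3 -c "
from h import *
under('yellow')"
```

```text
48.4 [0.567 0.05  0.082] [ 1.408 -2.595  0.704] 0.2988578150702151
scene [389.1 202.2] 15 [0.691 0.088 0.078] shift tool units [-0.  0.]
top [286.6 152.4] 7 [0.694 0.089 0.078] shift tool units [-0.01   0.005]
```

>>> {"api": "move_arm", "payload": {
  "motion": [
    [[15,0,0,0,0,0,0],[15,0,0,0,0,0,0],[15,0,0,0,0,0,0],[15,0,0,0,0,0,0],[15,0,0,0,0,0,0],[15,0,0,0,0,0,0],[15,0,0,0,0,0,0],[15,0,0,0,0,0,0],[15,0,0,0,0,0,0],[15,0,0,0,0,0,0]]
  ]
}}

```text
time_s: 49.4
ee_pos: [0.5666, 0.0497, 0.0822]
tool_rot: [[0.998, -0.064, -0.0], [-0.064, -0.998, 0.0], [-0.0, 0.0, -1.0]]
ft_force: [-0.9, 2.7, 4.9]
grip_width: 0.3
finger_force: 30.0
```

>>> {"api": "move_arm", "payload": {
  "motion": [
    [[15,-0.05,0,0,0,0,0],[15,-0.11,0,0,0,0,0],[15,-0.17,-0.009,0,0,0,0],[15,-0.23,-0.009,0,0,0,0],[15,-0.29,-0.009,0,0,0,0],[15,-0.34,-0.009,0,0,0,0],[15,-0.359,-0.009,0,0,0,0],[15,-0.359,-0.009,0,0,0,0],[15,-0.359,-0.009,0,0,0,0],[15,-0.359,-0.009,0,0,0,0]]
  ]
}}

```text
time_s: 50.4
ee_pos: [0.4778, 0.0575, 0.0821]
tool_rot: [[0.998, -0.064, 0.0], [-0.064, -0.998, -0.0], [0.0, 0.0, -1.0]]
ft_force: [-0.4, 0.6, 4.6]
grip_width: 0.3
finger_force: 30.0
```

```bash
python3 -c "
from h import *
under('blue')"
```

```text
50.5 [0.478 0.058 0.082] [-1.34   0.334  4.043] 0.30341434383614707
scene [380.4 198.8] 56 [0.663 0.084 0.078] shift tool units [ 0.11  -0.025]
scene [389.4 202.3] 11 [0.692 0.088 0.078] shift tool units [-0.003  0.002]
scene [406.5 208.3] 10 [0.744 0.1   0.078] shift tool units [-0.207  0.06 ]
scene [399.4 215. ] 11 [0.744 0.062 0.078] shift tool units [-0.217 -0.091]
scene [388.8 221.6] 17 [0.736 0.019 0.078] shift tool units [-0.198 -0.263]
top [286.7 153.2] 10 [0.69  0.089 0.078] shift tool units [0.003 0.003]
```

>>> {"api": "move_arm", "payload": {
  "motion": [
    [[15,0,0,0,0,0,0],[15,0,0,0,0,0,0],[15,0,0,0,0,0,0],[15,0,0,0,0,0,0],[15,0,0,0,0,0,0],[15,0,0,0,0,0,0],[15,0,0,0,0,0,0],[15,0,0,0,0,0,0],[15,0,0,0,0,0,0],[15,0,0,0,0,0,0]]
  ]
}}

```text
time_s: 51.5
ee_pos: [0.4774, 0.0576, 0.0822]
tool_rot: [[0.998, -0.064, 0.0], [-0.064, -0.998, -0.0], [0.0, 0.0, -1.0]]
ft_force: [2.0, 0.0, 2.3]
grip_width: 0.301
finger_force: 30.0
```

>>> {"api": "move_arm", "payload": {
  "motion": [
    [[15,0.04,-0.045,0,0,0,0],[15,0.09,-0.1,0,0,0,0],[15,0.15,-0.16,0,0,0,0],[15,0.21,-0.225,0,0,0,0],[15,0.27,-0.29,0,0,0,0],[15,0.33,-0.355,0,0,0,0],[15,0.363,-0.391,0,0,0,0],[15,0.363,-0.391,0,0,0,0],[15,0.363,-0.391,0,0,0,0],[15,0.363,-0.391,0,0,0,0]]
  ]
}}

```text
time_s: 52.5
ee_pos: [0.5737, 0.1491, 0.0821]
tool_rot: [[0.998, -0.064, -0.0], [-0.064, -0.998, -0.0], [-0.0, 0.0, -1.0]]
ft_force: [1.1, 0.9, 2.7]
grip_width: 0.3
finger_force: 30.0
```

```bash
python3 -c "
from h import *
under('black')"
```

```text
52.6 [0.574 0.149 0.082] [0.31  0.952 2.204] 0.29546062087917235
scene [408.1 184.9] 7 [0.689 0.196 0.078] shift tool units [0.034 0.429]
scene [389.1 202.3] 6 [0.691 0.088 0.078] shift tool units [-0.002 -0.001]
scene [386.5 221.8] 85 [0.732 0.014 0.078] shift tool units [-0.183 -0.284]
top [284.7 144.2] 21 [0.725 0.096 0.078] shift tool units [-0.134  0.041]
top [276.9 159.7] 47 [0.666 0.126 0.078] shift tool units [0.109 0.144]
top [286.6 152.8] 4 [0.692 0.089 0.078] shift tool units [-0.003  0.004]
```

>>> {"api": "move_arm", "payload": {
  "motion": [
    [[15,0,0,0,0,0,0],[15,0,0,0,0,0,0],[15,0,0,0,0,0,0],[15,0,0,0,0,0,0],[15,0,0,0,0,0,0],[15,0,0,0,0,0,0],[15,0,0,0,0,0,0],[15,0,0,0,0,0,0],[15,0,0,0,0,0,0],[15,0,0,0,0,0,0]]
  ]
}}

```text
time_s: 53.6
ee_pos: [0.5742, 0.1494, 0.0821]
tool_rot: [[0.998, -0.064, -0.0], [-0.064, -0.998, -0.0], [-0.0, 0.0, -1.0]]
ft_force: [-2.0, -1.6, 3.3]
grip_width: 0.298
finger_force: 30.0
```

>>> {"api": "move_arm", "payload": {
  "motion": [
    [[15,-0.06,0,0,0,0,0],[15,-0.12,0.03,0,0,0,0],[15,-0.18,0.1,0,0,0,0],[15,-0.18,0.2,0,0,0,0],[15,-0.18,0.3,0,0,0,0],[15,-0.18,0.4,0,0,0,0],[15,-0.18,0.5,0,0,0,0],[15,-0.18,0.6,0,0,0,0],[15,-0.18,0.7,0,0,0,0],[15,-0.18,0.8,0,0,0,0]]
  ]
}}

```text
time_s: 54.6
ee_pos: [0.5165, -0.0474, 0.0822]
tool_rot: [[0.998, -0.064, 0.0], [-0.064, -0.998, 0.001], [0.0, -0.001, -1.0]]
ft_force: [-0.7, 4.1, 4.1]
grip_width: 0.298
finger_force: 30.0
```

>>> {"api": "move_arm", "payload": {
  "motion": [
    [[15,-0.04,0.06,0,0,0,0],[15,-0.09,0.12,0,0,0,0],[15,-0.15,0.17,0,0,0,0],[15,-0.2,0.2,0,0,0,0],[15,-0.23,0.22,0,0,0,0],[15,-0.25,0.23,0,0,0,0],[15,-0.26,0.24,0,0,0,0],[15,-0.26,0.24,0,0,0,0],[15,-0.26,0.24,0,0,0,0],[15,-0.26,0.24,0,0,0,0]]
  ],
  "squeeze": 12
}}

```text
time_s: 55.6
ee_pos: [0.4478, -0.1031, 0.0821]
tool_rot: [[0.998, -0.064, -0.0], [-0.064, -0.998, -0.0], [-0.0, 0.0, -1.0]]
ft_force: [-2.1, -1.0, 3.0]
grip_width: 0.302
finger_force: 12.0
```

>>> {"api": "move_arm", "payload": {
  "motion": [
    [[15,-0.01,0.02,0,0,0,0],[15,-0.02,0.04,0,0,0,0],[15,-0.03,0.05,0,0,0,0],[15,-0.04,0.06,0,0,0,0],[15,-0.05,0.065,0,0,0,0],[15,-0.055,0.07,0,0,0,0],[15,-0.06,0.075,0,0,0,0],[15,-0.065,0.08,0,0,0,0],[15,-0.07,0.08,0,0,0,0],[15,-0.07,0.08,0,0,0,0]]
  ]
}}

```text
time_s: 56.6
ee_pos: [0.4302, -0.1186, 0.082]
tool_rot: [[0.998, -0.067, 0.003], [-0.067, -0.998, 0.005], [0.003, -0.006, -1.0]]
ft_force: [13.7, 23.5, -1.1]
grip_width: 0.325
finger_force: 12.0
```

```bash
python3 - <<'E'
from h import *
I=snap();s=robot.get_state();print(s["ee_pos"],s["ft_force"],s["grip_width"])
b=dots(I,"scene",(270,195,390,275),.078)
for c in("red","blue"): print(c,b[c])
cv2.imwrite("pics/s10.png",cv2.resize(I["scene"][170:300,240:440,::-1],None,fx=4,fy=4,interpolation=cv2.INTER_CUBIC))
E
```

```text
[ 0.43  -0.119  0.082] [14.002 23.392 -0.104] 0.32317019680795994
red [(array([339.7, 206.6]), np.int32(35), array([ 0.594, -0.024,  0.078])), (array([313.8, 244.5]), np.int32(14), array([ 0.638, -0.184,  0.078]))]
blue [(array([320.3, 229.3]), np.int32(175), array([ 0.614, -0.131,  0.078])), (array([339.5, 226. ]), np.int32(16), array([ 0.645, -0.086,  0.078])), (array([320.1, 250.8]), np.int32(219), array([ 0.665, -0.189,  0.078])), (array([274.3, 237.6]), np.int32(14), array([ 0.542, -0.237,  0.078]))]
```

View pics/s10.png

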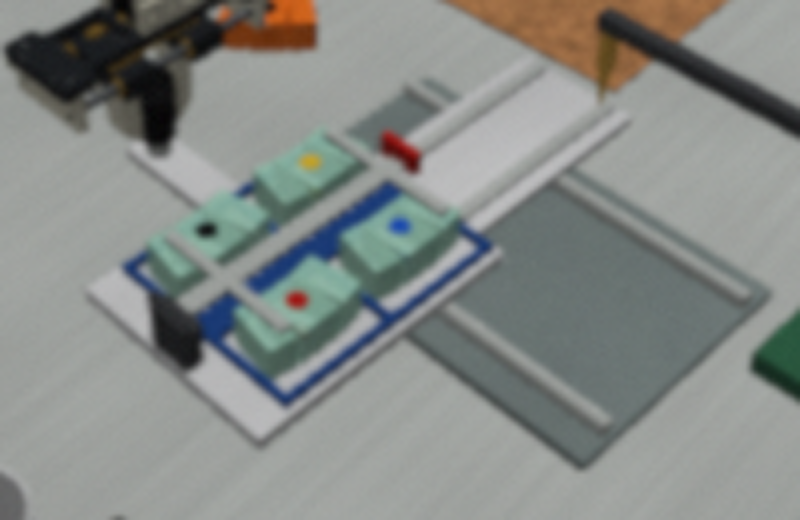

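The carrier is at the near right corner with the clip down (fin at crop (400,151)), and the reaction forces suggest both stops are touched. I'll nudge a little more to confirm.

>>> {"api": "move_arm", "payload": {
  "motion": [
    [[15,-0.003,-0.003,0,0,0,0],[15,-0.006,-0.003,0,0,0,0],[15,-0.008,-0.003,0,0,0,0],[15,-0.008,-0.003,0,0,0,0],[15,-0.008,-0.003,0,0,0,0],[15,-0.008,-0.003,0,0,0,0],[15,-0.008,-0.003,0,0,0,0],[15,-0.008,-0.003,0,0,0,0],[15,-0.008,-0.003,0,0,0,0],[15,-0.008,-0.003,0,0,0,0]]
  ]
}}

```text
time_s: 57.7
ee_pos: [0.4296, -0.118, 0.0821]
tool_rot: [[0.998, -0.067, 0.006], [-0.067, -0.998, 0.005], [0.005, -0.005, -1.0]]
ft_force: [17.6, 23.1, -5.6]
grip_width: 0.311
finger_force: 12.0
```

```bash
python3 - <<'E'
from h import *
I=snap();s=robot.get_state();print(s["ee_pos"],s["ft_force"],s["grip_width"])
b=dots(I,"scene",(270,195,390,275),.078);print(b["red"])
E
```

```text
[ 0.43  -0.118  0.082] [18.009 23.076 -4.738] 0.31260146457023485
[(array([339.7, 206.6]), np.int32(35), array([ 0.594, -0.024,  0.078])), (array([313.8, 244.5]), np.int32(15), array([ 0.638, -0.184,  0.078]))]
```

>>> {"api": "move_arm", "payload": {
  "motion": [
    [[60,0,0,0,0,0,0],[60,0,0,0,0,0,0],[60,0,0,0,0,0,0],[60,0,0,0,0,0,0],[60,0,0,0,0,0,0],[60,0,0,-0.1,0,0,0],[60,0,0,-0.25,0,0,0],[60,0,0,-0.4,0,0,0],[60,0,0,-0.5,0,0,0],[60,0,0,-0.5,0,0,0]]
  ]
}}

```text
time_s: 58.8
ee_pos: [0.4286, -0.122, 0.2105]
tool_rot: [[0.998, -0.064, 0.006], [-0.064, -0.998, -0.003], [0.007, 0.003, -1.0]]
ft_force: [0.4, -0.3, 0.4]
grip_width: 0.654
finger_force: 0.0
```

```bash
python3 - <<'E'
from h import *
I=snap();s=robot.get_state();print(s["time_s"],s["ee_pos"],s["ft_force"],s["grip_width"])
b=dots(I,"scene",(270,195,390,275),.078);print([b[c] for c in("red","yellow")])
print("fin",two([q for q,A,P in dots(I,"top",(325,165,350,185),.078)["red"]][0] if dots(I,"top",(325,165,350,185),.078)["red"] else (0,0),(339.7,206.6)))
cv2.imwrite("pics/f.png",np.hstack([I["scene"][60:360,200:600,::-1],I["top"][80:380,180:580,::-1]]))
E
```

```text
58.9 [ 0.427 -0.121  0.207] [ 0.369 -1.025  0.037] 0.6520832869005484
[[(array([339.7, 206.6]), np.int32(34), array([ 0.594, -0.024,  0.078])), (array([313.8, 244.5]), np.int32(15), array([ 0.638, -0.184,  0.078]))], [(array([317.2, 210. ]), np.int32(15), array([ 0.555, -0.079,  0.078]))]]
fin (array([0.743, 0.124, 0.61 ]), np.float64(0.922172289825434))
```

View pics/f.png

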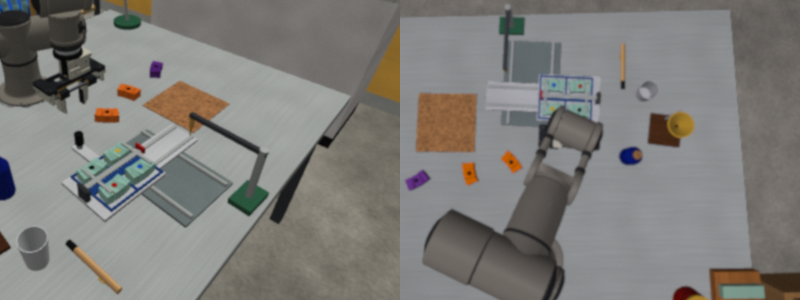

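The final view shows the carrier home, the clip down over four prisms, the other objects untouched and the gripper clear.

```bash
python3 -c "
from cell import robot
print(robot.close_job())"
```

```text
the job is handed in; nothing more can be done
None
```

I've handed in the job: all four prisms are seated under the closed clip, each dot was held under the pointer in the order red, yellow, blue, black, and the carrier is home on its near and right-hand stops and released. The run ended at about 59 s.

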